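# Clear the jammed shutter of the ball feeder

### The job

The row of balls in the feeder has jammed at the outlet: the spring shutter is caught on the leading ball. With the fingertips, gently nudge that ball back against its spring until the shutter snaps fully shut in front of it, without pressing the row hard against its stop, and ease off so that the row rests on the shutter. Then get the rig ready by setting the spare ball from the rubber ring into the white cup without dropping it, and leave everything else on the board where it is.

Things in the scene. Friction and masses are not known exactly. Their poses are not given: they have to be found in the camera images.
- feeder: ball feeder screwed to the board: a white trough on an aluminium base, 64 mm wide, 235 mm long. Origin on the board below the middle of the outlet; x runs level from the outlet back along the row (the way a ball is pushed back), y across, z up. Trough floor at z 36 mm, inner width 51 mm, wall tops at z 64 mm. Free space in front of the outlet (negative x).
- outlet (a point): middle of the outlet, in the shutter's mid plane (feeder x 0), at the height of the balls' centres, 61 mm above the board. The trough holds one row of three balls that a spring follower presses towards the outlet. Axes as the feeder's
- cover_front (a point): middle of the front edge of the clear cover that lies over the rear of the row: 80 mm behind the outlet, top 93 mm above the board. In front of it the trough is open above
- solenoid_top (a point): top of the black and copper solenoid that stands beside the outlet, 68 mm above the board; it covers 61 to 114 mm from the row's axis on the feeder's +y side
- shutter (a joint): steel shutter blade, 8 mm thick, top 64 mm above the board, sliding across the outlet along feeder y. Value in m: 0 fully shut, 0.040 fully open. It starts caught at about 0.021, its bevelled nose against the leading ball. Once the ball stands back far enough its own spring (1.8 to 3 N) throws it shut by itself; its rear face (feeder x 4 mm) then holds the row
- lead_ball_center (a point): centre of the leading ball, the blocking piece: black, 50 mm diameter, 90 g. Jammed, it is at feeder x 24 mm, z 61 mm. It must go back about 5 mm (x 29 mm or a little more) for the blade to pass. Reach it above the blade and walls: push along feeder +x with the lower end of the fingertip 67 to 73 mm above the board
- lead_ball: the leading ball (its frame rolls with it, use lead_ball_center). Pushed back it gives way against the spring at about 5 to 11 N. Only 1.5 mm beyond where the blade passes, the row is solid against its stop and the force shoots up within half a millimetre: more than 15 N harms the follower. When let go, it follows and rests on the shut blade
- second_ball: the ball behind the leading one in the trough, same kind, partly under the cover (its frame rolls with it)
- spare_ball_center (a point): centre of the spare ball, black, 50 mm diameter, 60 to 130 g. It rests on a black rubber ring (41 mm outside diameter, 8 mm high, fixed) on the board, its centre 28 mm above the board
- cup_seat (a point): where the ball's centre is when it sits in the presentation cup: a white shallow cup, 41 mm outside diameter, rim 31 mm inside diameter, on a short steel post. Rim top 58 mm above the board; this point lies on the post's axis, 78 mm above the board (20 mm above the rim). The ball overhangs the rim all round
- spare_ball: the spare ball (its frame rolls with it; for its position use spare_ball_center)
- bolt_post_a: small steel bolt post, 22 mm diameter, 38 mm high; bystander (origin under its centre)
- bolt_post_b: small steel bolt post, 22 mm diameter, 38 mm high; bystander (origin under its centre)
- encoder: black cylindrical encoder, 38 mm diameter, 50 mm high; bystander (origin under its centre)
- screwdriver: screwdriver, 170 mm, lying; bystander (origin under its centre)
- angle_bracket: aluminium angle bracket 40 x 30 x 40 mm; bystander (origin under its centre)
- caliper: caliper, 200 mm, lying; bystander (origin under its centre)
- tape_roll: roll of white tape, 76 mm diameter, 24 mm high; bystander (origin under its centre)
Things that resemble listed ones, but are neither listed nor needed, are in the scene too. Leave any red or yellow look-alike of the spare_ball alone.

How it is judged (in metres and radians):
On the way, in this order (a step that is already met when the one before it is completed fails the run):
1. the shutter is fully shut with the leading ball behind it (value of joint shutter below 0.002 m and x of lead_ball_center in the frame of feeder above 0.027 m), for 0.2 s.
2. the spare ball sits in the cup (distance between spare_ball_center and cup_seat below 0.005 m), for 0.2 s.
At the end, for the whole second after the job is handed in: The shutter is fully shut (within 2 mm), the leading ball rests against it inside the trough (centre 27 to 31.5 mm behind the blade's middle plane), and the spare ball sits at rest in the cup (centre within 5 mm of its seat) (all of step 1 and x of lead_ball_center in the frame of feeder below 0.0315 m and y of lead_ball_center in the frame of feeder between -0.004 and 0.004 m and z of lead_ball_center in the frame of feeder below 0.066 m and linear speed of each of lead_ball, spare_ball below 0.02 m/s and distance between spare_ball_center and cup_seat below 0.005 m); the robot touches nothing.
It fails at once if the robot presses a ball of the row with more than 15 N (contact force between any of the fingers, the arm and lead_ball above 15 N or contact force between any of the fingers, the arm and second_ball above 15 N).
It fails at once if the robot pushes the feeder, its shutter or solenoid with more than 20 N (contact force between any of the fingers, the arm and feeder above 20 N).
It fails at once if the spare ball is dropped or thrown (moves faster than 0.7 m/s with no finger on it) (linear speed of spare_ball above 0.7 m/s and contact force between the fingers and spare_ball below 0.05 N).
It fails at once if a bystander is pushed more than 25 mm from its place (distance of any of bolt_post_a, bolt_post_b, encoder, screwdriver, angle_bracket, caliper, tape_roll from where it was at the start of the episode above 0.025 m).
It also fails if it takes over 58 s, if anything falls off the work surface, if the arm or the gripper's body presses on something with over 40 N, if the wrist force passes 120 N, or if a joint passes its speed limit or range.

### The arm

A 6-joint arm with a two-finger parallel gripper is mounted at the origin on the work surface. World frame = base frame: x ahead of the robot, y to its left, z up, the work surface at z = 0. Lengths are in mm, angles in rad, forces in N, time in s.
With the tool pointing down it reaches from about 275 to 1000 mm from the base axis. Payload 8.4 kg.
Tool frame: the origin (TCP) lies midway between the tips of the shut fingers; the grasp point (between the pads) lies 19 mm behind it; z points along the fingers, y is the direction in which the jaws open and shut (so a half turn about z gives the same grasp; the last joint's range is limited). The gripper opens to 85 mm and grips with 20 to 120 N. Pads are 22 mm wide; open, the fingers measure 114 mm over their backs; the gripper's body (76 mm by 85 mm) begins 54 mm behind the grasp point. The pads swing forward as they close: fully open they stand 13 mm farther back than shut.
Start: joints at [1.338, 0.353, 1.633, -0, 1.155, -0.002], TCP at [142.971, 608.43, 231.281] pointing down, gripper open.
Joint ranges: [-2.63, 2.63], [-0.92, 2.1], [0.06, 2.66], [-1.3, 4.44], [0, 2.69], [-3.02, 3.02]. Speed limits (rad/s): [2.22, 2.22, 2.79, 3.14, 3.14, 3.14].

### API

Orientations are given as [roll, pitch, yaw] about the fixed x, y, z axes, in that order (R = Rz(yaw) Ry(pitch) Rx(roll)).
In Python, from rig import r gives the robot as it stands.
- The arm moves only by the tool play_rows, never from a script. Its argument "moves" is a list of rows, each a list of 3 entries, a list of its own where there are three numbers: the turn, a rotation vector about the tool's x, y, z in degrees, then the shift along the tool's x, y, z in mm, then the opening, from 0 (shut) to 1 (fully open). A call has 1 to 20 rows; each row is the pose to reach, as a shift and turn from the pose measured when the call began, along the tool's axes at that moment; what a row does not reach only later rows make up. A row lasts 1/10 s, in which the tool goes at most 50 mm and 8.59 degrees, less where a joint would pass 70% of its speed; a pose out of reach is approached as far as the arm can. A call with a gripper value outside its range is refused whole. The fingers move at their own pace and stop on an object; "newtons" is the grip in N (left out, the last holds). Time passes only in rows, so rows that repeat a pose let the fingers close. It gives the time, the measured TCP pose, the force and the opening at its end, in the units of the state.
- r.sense(): the state, without advancing time (a new reading comes with each control period).
- r.grab_frame(name): name is "side" or "top"; returns a dict with "color" (480x640x3 uint8, red, green, blue), "K" (3x3 intrinsics, pixels), "k1" (the pictures are not rectified: a ray, as slopes to the right and down, at radius r is drawn at 1 + k1 r^2 times it, then the intrinsics apply), "rvec" (rotation vector, rad) and "tvec" (3), from world to camera coordinates, as OpenCV has them. Camera axes: x right, y down, z forward; pixel columns grow to the right and rows downward; lengths in mm; the calibration is good to about 2 mm. A picture is of the moment at which its call begins. There is no depth.
- r.sign_off(): hands the job in, once; it reports no verdict.
Trained networks look in a picture, given as the dict that the camera call returned (one of the last four; its "shot" number tells which), for a name from the list of things; names that differ only in an ending like _2 or _b are one class to them, and where a whole thing is asked for, a point or a joint stands for the part that bears it (a point fixed in the world has none). Each returns a list of dicts, best first, with "conf" (0 to 1); they miss things now and then, are a little off and sometimes report something else, mostly with a low value. They report only what shows in the picture. A call takes as long as a camera call. They do not tell look-alikes from the thing itself.
- r.silhouettes(picture, name): "mask" (480x640 bool, what is visible of it) and "location" ([column, row] in pixels, amid what is visible of it).
The state is a dict: "clock": time; "qpos": joint angles; "qvel": joint speeds; "joint_efforts": joint torques, N m; "eef_pos": TCP position; "tcp_rot": TCP orientation; "contact_force": force on the tool from outside, world axes, zero at the start; "wrist_torque": the same for the moment, N m; "opening": opening from 0.0 (shut) to 1.0 (fully open).
Only numpy, scipy, OpenCV 4.12 (cv2) and the standard library are available. Lean on these libraries where they do the work, as an engineer would, in place of code of your own. Each camera call takes 0.05 s, during which the arm holds its last target.

## Working session

There is one attempt and no reset: what is moved stays moved. The work goes in short steps, Python scripts to look and compute and a tool call to move; the robot and the scene stay as the last step left them, time stands still between calls to the robot, and variables do not carry over. Pictures are saved under pics/ and viewed, and the job is handed in when it is done.

Besides the shell and the picture viewer there is one more tool, called as name(argument=value, ...) on one line, values as JSON. play_rows: Moves the arm, as the interface text tells. Its arguments: {"type":"object","properties":{"moves":{"type":"array"},"newtons":{"type":"number"}},"required":["moves"]}

```bash
ls; mkdir -p pics; python3 - <<'E'
from rig import r
import cv2
print(r.sense())
for n in ("top","side"):
    p=r.grab_frame(n); cv2.imwrite(f"pics/{n}0.png",p["color"][:,:,::-1]); print(n,p["K"],p["k1"],p["rvec"],p["tvec"],p["shot"])
E
```

```text
pics
{'clock': 0.0, 'qpos': array([ 1.33760586e+00,  3.53674754e-01,  1.63415668e+00,  3.23622052e-05,
        1.15518516e+00, -2.39493230e-03]), 'qvel': array([ 1.84551358e-03, -8.79946867e-05,  1.19579490e-03, -4.69775802e-04,
       -1.68997282e-03,  1.98672228e-04]), 'joint_efforts': array([-1.95203676e-03, -6.05255556e+01, -3.42059934e+01, -9.69814505e-05,
        9.61237791e-03, -1.24045457e-06]), 'eef_pos': array([142.84470234, 607.95794375, 230.53541431]), 'tcp_rot': array([-3.14016879e+00, -3.29987191e-05,  2.91078401e+00]), 'contact_force': array([ 0.01980785, -0.34819297,  0.34955784]), 'wrist_torque': array([0.00490959, 0.04154557, 0.04052926]), 'opening': 0.9957750398917349}
top [[527.54079841   0.         309.84084119]
 [  0.         527.54079841 238.72797094]
 [  0.           0.           1.        ]] 0.02790320718324281 [ 2.0811993  -2.1441525   0.18962282] [   4.0580372   511.27105227 1162.46294483] 1
side [[481.60607314   0.         321.69634441]
 [  0.         481.60607314 232.78786209]
 [  0.           0.           1.        ]] -0.11243651221792425 [ 2.0728997  -0.70537821  0.40523493] [-393.4879341   229.68551167  878.81697392] 2
```

View pics/top0.png

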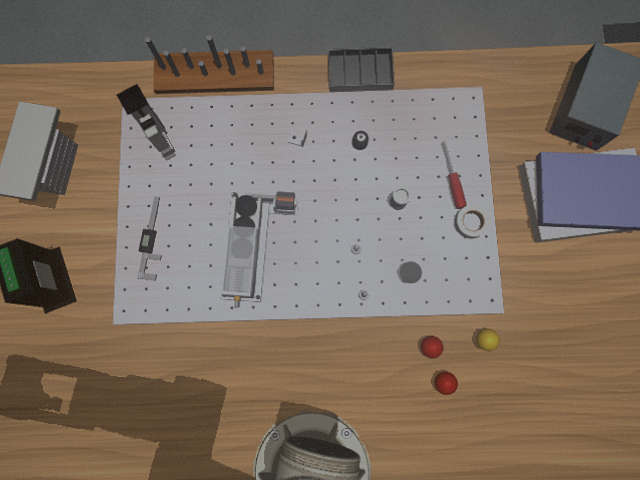

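View pics/side0.png

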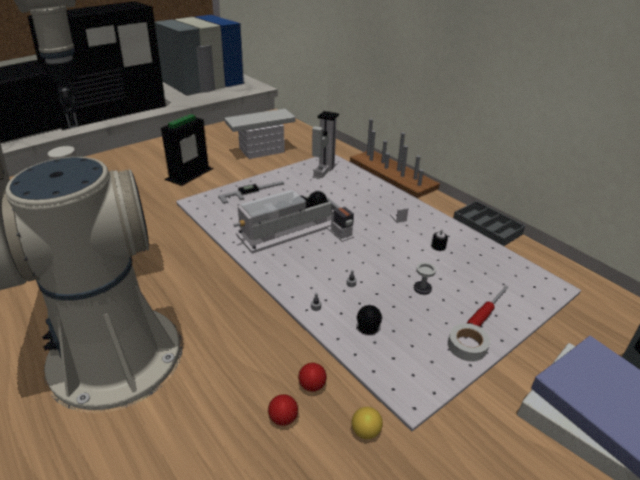

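The top view shows the feeder with the leading ball at (246,204), the spare on its ring at about (410,272), and the cup at (400,199). The look-alikes are two red balls at (432,347) and (446,383) and a yellow one at (488,340). The encoder at (360,140) is also black. In the side view the spare is at (369,319).

```bash
cat > h.py <<'E'
from rig import r
import cv2, numpy as np
def cam(p):
    R,_=cv2.Rodrigues(np.array(p["rvec"],float)); return R,np.array(p["tvec"],float).reshape(3),np.array(p["K"]),np.array([p["k1"],0,0,0,0.])
def ray(p,uv):
    R,t,K,d=cam(p); n=cv2.undistortPoints(np.array([[uv]],float),K,d)[0,0]
    return -R.T@t, R.T@np.array([n[0],n[1],1.])
def atz(p,uv,z):
    c,v=ray(p,uv); return c+v*(z-c[2])/v[2]
def proj(p,X):
    R,t,K,d=cam(p); return cv2.projectPoints(np.array(X,float).reshape(-1,3),np.array(p["rvec"],float),t,K,d)[0].reshape(-1,2)
def tri(obs):
    A=np.zeros((3,3));b=np.zeros(3)
    for p,uv in obs:
        c,v=ray(p,uv);v=v/np.linalg.norm(v);M=np.eye(3)-np.outer(v,v);A+=M;b+=M@c
    return np.linalg.solve(A,b)
E
python3 - <<'E'
from h import *
T=r.grab_frame("top");S=r.grab_frame("side")
for n in ["feeder","spare_ball","lead_ball","second_ball","cup_seat","shutter","encoder","cover_front","solenoid_top"]:
    for nm,p in (("T",T),("S",S)):
        try: L=r.silhouettes(p,n)
        except Exception as e: print(n,nm,e); continue
        for o in L:
            m=o["mask"]; ys,xs=np.nonzero(m)
            print(n,nm,round(o["conf"],2),np.round(o["location"],1),len(xs),(xs.min(),xs.max(),ys.min(),ys.max()) if len(xs) else None)
for nm,p,bx in (("T",T,(205,180,310,315)),("S",S,(220,170,370,260)),("T2",T,(370,170,450,300)),("S2",S,(340,250,460,350))):
    x0,y0,x1,y1=bx; c=p["color"][y0:y1,x0:x1,::-1]; s=min(800/(x1-x0),600/(y1-y0))
    cv2.imwrite(f"pics/c{nm}.png",cv2.resize(c,None,fx=s,fy=s,interpolation=cv2.INTER_CUBIC)); print(nm,s)
E
```

```text
feeder T 0.75 [248.4 247.2] 4356 (np.int64(221), np.int64(297), np.int64(191), np.int64(307))
feeder S 0.65 [283.7 217.7] 4506 (np.int64(236), np.int64(352), np.int64(190), np.int64(252))
spare_ball T 0.94 [409.7 270.8] 349 (np.int64(400), np.int64(420), np.int64(262), np.int64(282))
spare_ball T 0.88 [484.4 340.6] 380 (np.int64(477), np.int64(499), np.int64(330), np.int64(350))
spare_ball T 0.69 [433.5 347.5] 380 (np.int64(421), np.int64(442), np.int64(336), np.int64(357))
spare_ball T 0.68 [445.9 380.4] 429 (np.int64(435), np.int64(457), np.int64(372), np.int64(394))
spare_ball T 0.45 [149.7 243.2] 803 (np.int64(138), np.int64(160), np.int64(197), np.int64(279))
spare_ball T 0.43 [253.7 247.6] 4373 (np.int64(221), np.int64(297), np.int64(192), np.int64(307))
spare_ball S 0.91 [369.6 422.5] 822 (np.int64(352), np.int64(382), np.int64(406), np.int64(439))
spare_ball S 0.9 [309.4 376.6] 638 (np.int64(298), np.int64(325), np.int64(362), np.int64(391))
spare_ball S 0.82 [281.8 412.2] 783 (np.int64(268), np.int64(298), np.int64(395), np.int64(425))
spare_ball S 0.78 [368.6 317.2] 548 (np
[... 1263 characters left out ...]
4(447), np.int64(231), np.int64(250))
cover_front T 0.93 [247.7 246.6] 4349 (np.int64(220), np.int64(297), np.int64(191), np.int64(307))
cover_front S 0.79 [283.8 220.3] 4621 (np.int64(235), np.int64(353), np.int64(190), np.int64(252))
solenoid_top T 0.79 [248.7 246.3] 4493 (np.int64(220), np.int64(297), np.int64(192), np.int64(307))
solenoid_top T 0.64 [453.5 186.7] 483 (np.int64(444), np.int64(466), np.int64(142), np.int64(208))
solenoid_top T 0.4 [244.9 204.7] 350 (np.int64(235), np.int64(256), np.int64(195), np.int64(215))
solenoid_top S 0.86 [284.6 222.8] 4617 (np.int64(236), np.int64(353), np.int64(190), np.int64(252))
T 4.444444444444445
S 5.333333333333333
T2 4.615384615384615
S2 6.0
```

View pics/cT.png

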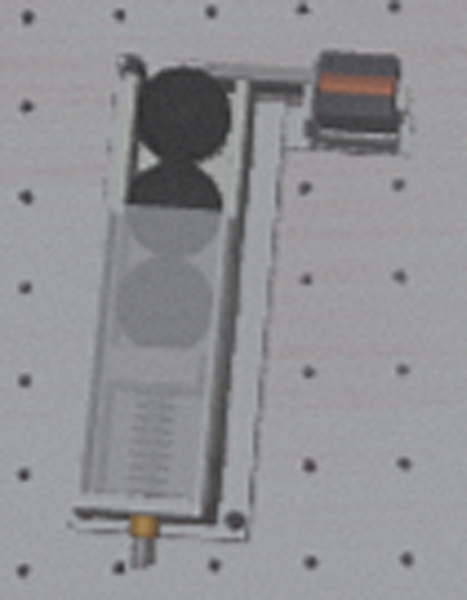

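View pics/cS.png

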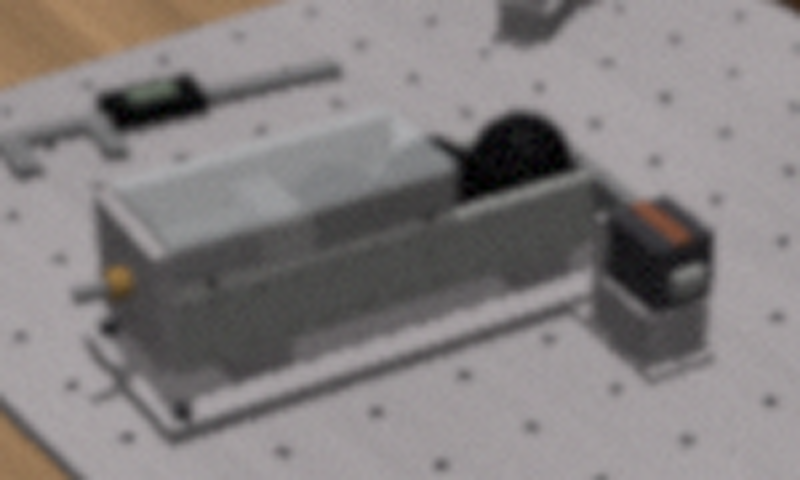

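View pics/cT2.png

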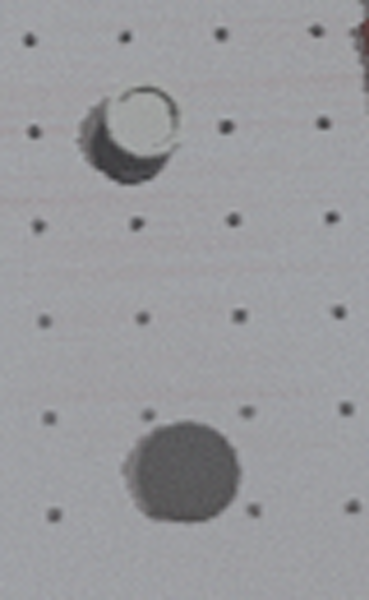

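View pics/cS2.png

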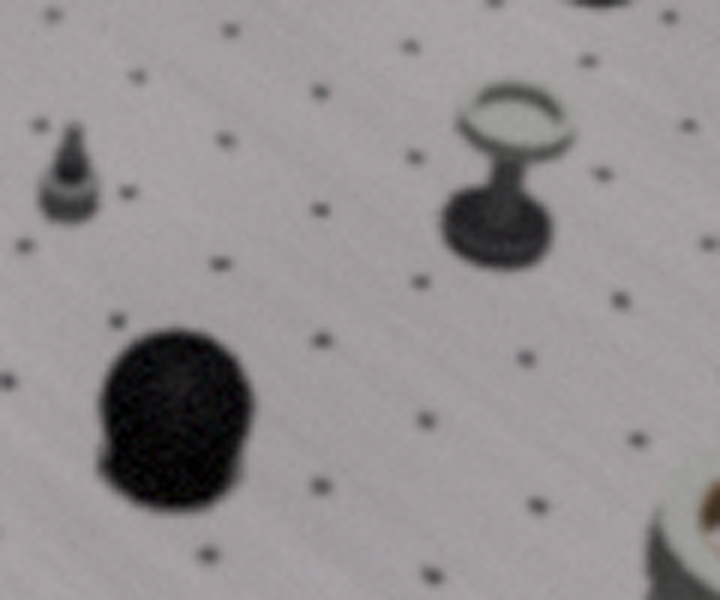

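```bash
python3 - <<'E'
from h import *
from scipy.optimize import least_squares
T=r.grab_frame("top");S=r.grab_frame("side")
np.save("T.npy",T,allow_pickle=True);np.save("S.npy",S,allow_pickle=True)
# calibration consistency: tri of network locations
def pts(p,n,sel):
    L=[o for o in r.silhouettes(p,n) if sel(o)]
    return L[0]
sp_t=pts(T,"spare_ball",lambda o:abs(o["location"][0]-410)<8);sp_s=pts(S,"spare_ball",lambda o:abs(o["location"][0]-369)<8 and abs(o["location"][1]-317)<15)
ld_t=pts(T,"lead_ball",lambda o:abs(o["location"][1]-205)<8)
ld_s=pts(S,"lead_ball",lambda o:abs(o["location"][1]-197)<8)
cp_t=pts(T,"cup_seat",lambda o:abs(o["location"][0]-399)<8);cp_s=pts(S,"cup_seat",lambda o:abs(o["location"][0]-424)<8)
def con(m):
    c=max(cv2.findContours(m.astype(np.uint8),cv2.RETR_EXTERNAL,cv2.CHAIN_APPROX_NONE)[0],key=len); return c[:,0].astype(float)
def fit(obs,x0):
    def f(x):
        e=[]
        for p,c in obs:
            C,_=ray(p,(0,0)); d=x-C; D=np.linalg.norm(d)
            for uv in c:
                v=ray(p,uv)[1]; v/=np.linalg.norm(v)
                e.append(np.arccos(v@d/D)*D-25+0.5*D/500)  # contour px lie half a pixel inside
        return e
    s=least_squares(f,x0,loss="soft_l1",f_scale=1.0); return s.x,np.sqrt(np.mean(s.fun**2))
a=con(sp_t["mask"]);b=con(sp_s["mask"])
print("spare tri",tri([(T,sp_t["location"]),(S,sp_s["location"])]))
x0=tri([(T,a.mean(0)),(S,b.mean(0))]);print(x0,fit([(T,a)],x0),fit([(S,b[b[:,1]<322])],x0))
print(fit([(T,a),(S,b[b[:,1]<322])],x0))
a=con(ld_t["mask"]);b=con(ld_s["mask"]);print("lead contours",a.min(0),a.max(0),b.min(0),b.max(0))
x0=atz(T,a.mean(0),66);print(x0)
b=b[(b[:,1]<197)&(b[:,0]>309)]
print(fit([(T,a)],x0),fit([(T,a),(S,b)],x0))
print("board corners?")
E
```

```text
spare tri [ 431.60873699 -233.80739134   32.19724932]
[ 430.19207864 -237.19106946   34.49986291] (array([ 428.22030345, -234.06105332,   50.20458626]), np.float64(0.6409280790276795)) (array([ 444.34441642, -224.14286048,   16.58245774]), np.float64(0.6215326931539794))
(array([ 430.36251767, -237.04394222,   33.48854424]), np.float64(0.7548075365005855))
lead contours [235. 195.] [256. 215.] [309. 190.] [326. 205.]
[591.21718449 134.79520653  66.        ]
(array([589.71204252, 133.83119253,  71.91170412]), np.float64(0.6521706888834361)) (array([589.71679094, 133.91175003,  71.63926299]), np.float64(0.74606743807311))
board corners?
```

```bash
python3 - <<'E'
import numpy as np,cv2
for n,bx in (("T",(385,180,425,215)),("S",(405,255,445,300)),("T",(220,180,310,220)),("T",(215,285,270,312))):
    p=np.load(n+".npy",allow_pickle=True).item(); x0,y0,x1,y1=bx
    s=int(min(800/(x1-x0),600/(y1-y0)));c=cv2.resize(p["color"][y0:y1,x0:x1,::-1],None,fx=s,fy=s,interpolation=cv2.INTER_CUBIC)
    for i in range(x0,x1,5): cv2.putText(c,str(i),(int((i-x0+.5)*s),10),0,.35,(0,0,255)); cv2.line(c,(int((i-x0+.5)*s),12),(int((i-x0+.5)*s),18),(0,0,255))
    for i in range(y0,y1,5): cv2.putText(c,str(i),(0,int((i-y0+.5)*s)),0,.35,(0,0,255)); cv2.line(c,(25,int((i-y0+.5)*s)),(32,int((i-y0+.5)*s)),(0,0,255))
    cv2.imwrite(f"pics/z{n}{x0}.png",c)
E
```

```text
(no output)
```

View pics/zT385.png

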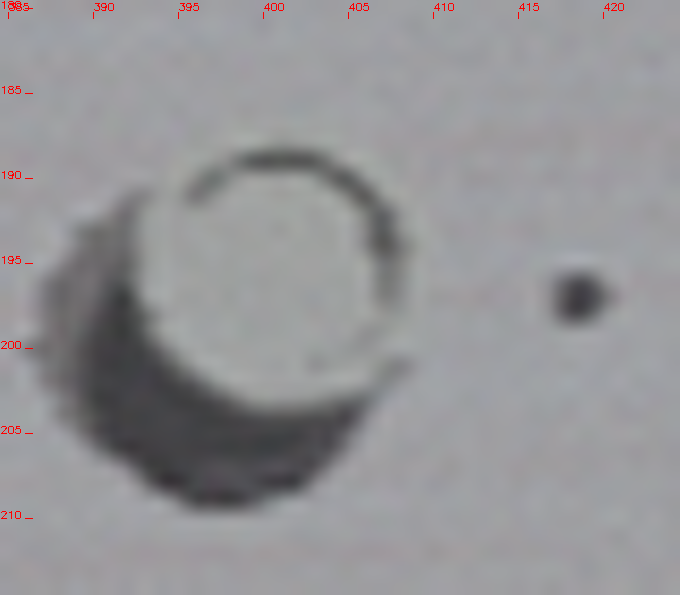

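View pics/zS405.png

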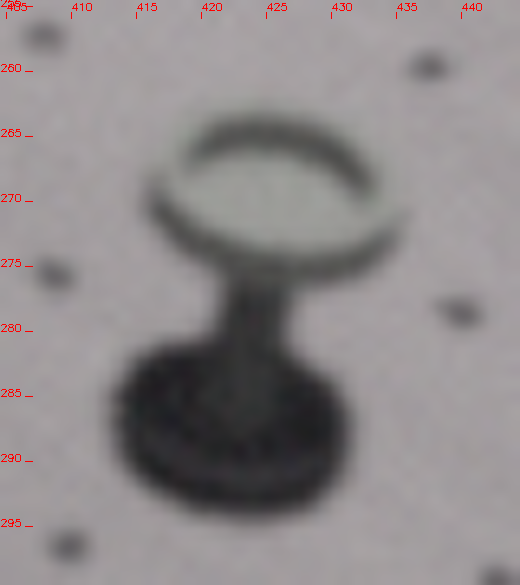

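View pics/zT220.png

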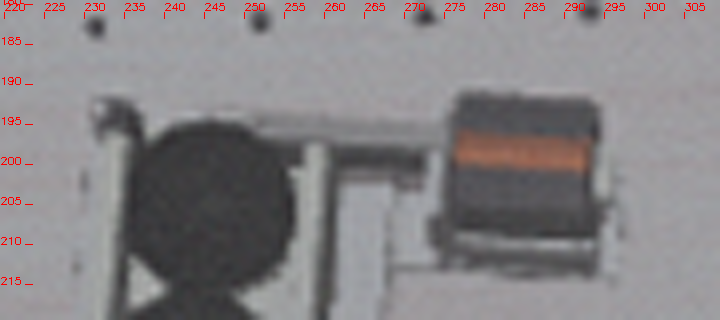

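View pics/zT215.png

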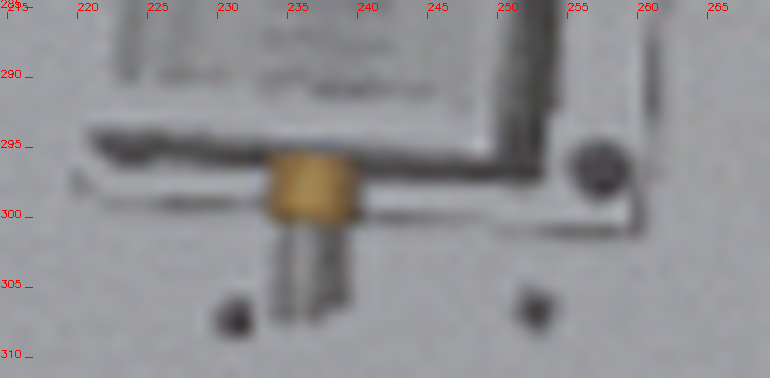

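```bash
python3 - <<'E'
from h import *
T=np.load("T.npy",allow_pickle=True).item();S=np.load("S.npy",allow_pickle=True).item()
print("cams",ray(T,(0,0))[0],ray(S,(0,0))[0])
def blobs(p,poly=None):
    g=cv2.GaussianBlur(cv2.cvtColor(p["color"],cv2.COLOR_RGB2GRAY).astype(np.float32),(0,0),1.0)
    bg=cv2.GaussianBlur(g,(0,0),8); d=bg-g; out=[]
    m=(d>12).astype(np.uint8); n,l,st,ce=cv2.connectedComponentsWithStats(m)
    for i in range(1,n):
        if 4<=st[i,4]<=40:
            ys,xs=np.nonzero(l==i); w=d[ys,xs]; out.append([(xs*w).sum()/w.sum(),(ys*w).sum()/w.sum()])
    return np.array(out)
bt=blobs(T);bs=blobs(S)
bt=bt[(bt[:,0]>125)&(bt[:,0]<490)&(bt[:,1]>95)&(bt[:,1]<310)]
res={}
for z in np.arange(-4,26,2):
    X=np.array([atz(T,u,z) for u in bt]); q=proj(S,X)
    d=np.linalg.norm(q[:,None]-bs[None],axis=2); 
    m=d.min(1); k=m<3
    j=d.argmin(1)
    print(z,k.sum(),round(np.median(m),2),np.round(np.median((bs[j]-q)[k],axis=0),2))
E
```

```text
cams [ 277.47244894  -25.62900022 1238.98621828] [ -75.41696329 -707.25720796  688.48165237]
-4 0 12.56 [nan nan]
-2 0 12.73 [nan nan]
0 9 12.94 [-0.27 -2.9 ]
2 54 13.2 [-0.38 -2.64]
4 71 13.33 [-0.28 -2.08]
6 71 13.45 [-0.16 -1.4 ]
8 71 13.6 [-0.02 -0.67]
10 71 13.5 [0.11 0.03]
12 71 12.99 [0.24 0.71]
14 71 13.15 [0.39 1.38]
16 69 13.13 [0.53 2.05]
18 43 13.35 [0.57 2.56]
20 8 13.62 [0.73 2.7 ]
22 3 13.78 [0.86 2.67]
24 0 13.84 [nan nan]
  return _methods._mean(a, axis=axis, dtype=dtype,
  ret = um.true_divide(
```

```bash
python3 - <<'E'
from h import *
from scipy.optimize import least_squares
T=np.load("T.npy",allow_pickle=True).item();S=np.load("S.npy",allow_pickle=True).item()
B=10
def edge(p,c0,rad,angs,lo,hi):
    g=cv2.GaussianBlur(cv2.cvtColor(p["color"],cv2.COLOR_RGB2GRAY).astype(np.float32),(0,0),.7);o=[]
    for a in np.radians(angs):
        rr=np.arange(rad-4,rad+4,.1); X=(c0[0]+rr*np.cos(a)).astype(np.float32);Y=(c0[1]+rr*np.sin(a)).astype(np.float32)
        v=cv2.remap(g,X[None],Y[None],cv2.INTER_CUBIC)[0]; d=np.gradient(v); i=d.argmax()
        if d[i]>0.6: o.append([X[i],Y[i]])
    return np.array(o)
def fit(obs,x0,z=None):
    def f(q):
        x=np.array([q[0],q[1],z if z is not None else q[2]]);e=[]
        for p,c in obs:
            C,_=ray(p,(0,0)); d=x-C; D=np.linalg.norm(d)
            for uv in c:
                v=ray(p,uv)[1]; v/=np.linalg.norm(v); e.append(np.tan(np.arccos(v@d/D))*D-25)
        return e
    s=least_squares(f,x0[:2] if z is not None else x0,loss="soft_l1",f_scale=.7); return np.round(s.x,1),round(np.sqrt(np.mean(s.fun**2)),2)
for nm,p,c0,rad,angs in (("spT",T,(410.3,272.1),11.5,range(-180,180,10)),("spS",S,(369,317),12.5,range(-190,10,10)),("ldT",T,(246.2,205.6),11,list(range(-60,40,10))+list(range(140,215,10))),("ldS",S,(318,200),10,range(-150,-10,10))):
    e=edge(p,c0,rad,angs,0,0)
    c,rr=cv2.minEnclosingCircle(e.astype(np.float32)); print(nm,len(e),np.round(e.mean(0),1),c,rr)
    z=38 if "sp" in nm else 71
    x0=atz(p,c0,z); print(fit([(p,e)],x0,z))
    if nm[-1]=="T": eT=e
    else: print("both",fit([(T,eT),(S,e)],x0),fit([(T,eT),(S,e)],x0,z))
a=atz(T,(246.4,205.9),71);b=atz(T,(242.1,248.2),71);print("axis",a,b,np.linalg.norm(a-b),np.degrees(np.arctan2(*(b-a)[[1,0]])))
# cup: candidate pixels
print(tri([(T,(400.5,194)),(S,(425.3,269.3))]),atz(T,(400.5,194),68),atz(S,(425.3,269.3),68))
# base right edge of feeder & walls
for uv,z in (((261,290),14),((268,205),14)): print(atz(T,uv,z))
E
```

```text
spT 36 [409.8 272.1] (408.8445739746094, 271.5123596191406) 12.968836784362793
(array([ 429.1, -236.3]), np.float64(2.01))
spS 20 [368.3 310.1] (368.5, 315.7174072265625) 12.565730094909668
(array([ 427.1, -239.8]), np.float64(0.94))
both (array([ 429.6, -237.1,   34.7]), np.float64(1.78)) (array([ 428.9, -237.4]), np.float64(2.08))
ldT 18 [246.4 204.5] (245.22201538085938, 204.81118774414062) 13.797430038452148
(array([589.9, 133.3]), np.float64(2.68))
ldS 14 [318.3 193. ] (317.4903564453125, 195.9464111328125) 8.574112892150879
(array([587. , 130.7]), np.float64(1.28))
both (array([590.2, 133.7,  68.7]), np.float64(2.21)) (array([589. , 133.1]), np.float64(2.35))
axis [588.07118653 131.53419815  71.        ] [490.05285275 141.72748449  71.        ] 98.546927112953 174.0629426516611
[ 606.24105234 -222.27545613   62.02628026] [ 605.39261295 -221.95682988   68.        ] [ 598.67508668 -226.51505467   68.        ]
[400.32583254 106.18830022  14.        ]
[603.7783328   87.30411721  14.        ]
```

```bash
cat >> h.py <<'E'
from scipy.spatial.transform import Rotation as Ro
FY=np.radians(174.4); FX=np.array([np.cos(FY),np.sin(FY),0]); FYv=np.array([-np.sin(FY),np.cos(FY),0]); OUT=np.array([612.9,130.1,0])
def fe(x,y,z): return OUT+FX*x+FYv*y+np.array([0,0,z])
def go(P,yawdeg,rp=(180,0)):
    s=r.sense(); R0=Ro.from_euler("xyz",s["tcp_rot"]); R1=Ro.from_euler("xyz",[rp[0],rp[1],yawdeg],degrees=True)
    print("turn",np.round((R0.inv()*R1).as_rotvec(degrees=True),2),"shift",np.round(R0.inv().apply(np.array(P)-s["eef_pos"]),2))
def st():
    s=r.sense(); print("t",round(s["clock"],2),"pos",np.round(s["eef_pos"],2),"rot",np.round(np.degrees(s["tcp_rot"]),2),"F",np.round(s["contact_force"],2),"fe",np.round([(s["eef_pos"]-OUT)@FX,(s["eef_pos"]-OUT)@FYv],2),"op",round(s["opening"],3))
E
python3 - <<'E'
from h import *
P=fe(-45,0,150);print(P);go(P,174.4);st()
E
```

```text
[657.685233   125.70876951 150.        ]
turn [ 0.    0.   -7.62] shift [-611.5  -352.17   81.3 ]
t 1.5 pos [142.97 608.42 231.29] rot [180.     0.   166.78] F [-1.09  0.4  -0.81] fe [ 514.37 -430.18] op 0.999
```

play_rows(moves=[[[0,0,-7.62],[-611.5,-352.2,0],0],[[0,0,-7.62],[-611.5,-352.2,0],0],[[0,0,-7.62],[-611.5,-352.2,0],0],[[0,0,-7.62],[-611.5,-352.2,0],0],[[0,0,-7.62],[-611.5,-352.2,0],0],[[0,0,-7.62],[-611.5,-352.2,0],0],[[0,0,-7.62],[-611.5,-352.2,0],0],[[0,0,-7.62],[-611.5,-352.2,0],0],[[0,0,-7.62],[-611.5,-352.2,0],0],[[0,0,-7.62],[-611.5,-352.2,0],0],[[0,0,-7.62],[-611.5,-352.2,0],0],[[0,0,-7.62],[-611.5,-352.2,0],0],[[0,0,-7.62],[-611.5,-352.2,0],0],[[0,0,-7.62],[-611.5,-352.2,0],0],[[0,0,-7.62],[-611.5,-352.2,0],0],[[0,0,-7.62],[-611.5,-352.2,0],0],[[0,0,-7.62],[-611.5,-352.2,81],0],[[0,0,-7.62],[-611.5,-352.2,81],0],[[0,0,-7.62],[-611.5,-352.2,81],0]])

```text
clock: 3.4
eef_pos: [653.3, 126.5, 145.8]
tcp_rot: [-3.14, -0.008, 3.045]
contact_force: [-0.4, -0.1, -0.2]
opening: 0.002
```

```bash
cat > look.py <<'E'
from h import *
import sys
tag=sys.argv[1]
def look(tag,boxes,marks=()):
    out=[]
    for cn,bx in boxes:
        p=r.grab_frame(cn);x0,y0,x1,y1=bx;s=min(800/(x1-x0),600/(y1-y0))
        c=cv2.resize(p["color"][y0:y1,x0:x1,::-1],None,fx=s,fy=s,interpolation=cv2.INTER_CUBIC)
        for X,col in marks:
            u=proj(p,X)[0]; cv2.circle(c,(int((u[0]-x0+.5)*s),int((u[1]-y0+.5)*s)),4,col,1)
        for i in range((x0//10+1)*10,x1,10): cv2.putText(c,str(i),(int((i-x0+.5)*s),10),0,.35,(0,0,255))
        for i in range((y0//10+1)*10,y1,10): cv2.putText(c,str(i),(0,int((i-y0+.5)*s)),0,.35,(0,0,255))
        cv2.imwrite(f"pics/{tag}_{cn}.png",c)
if __name__=="__main__":
    st(); s=r.sense(); look(tag,[("top",(190,100,310,240)),("side",(230,90,390,260))],[(s["eef_pos"],(0,255,0))])
E
python3 look.py a1
```

```text
t 3.4 pos [653.29 126.48 145.79] rot [-179.88   -0.48  174.47] F [-0.36 -0.06 -0.17] fe [-40.55  -0.34] op 0.002
```

View pics/a1_top.png

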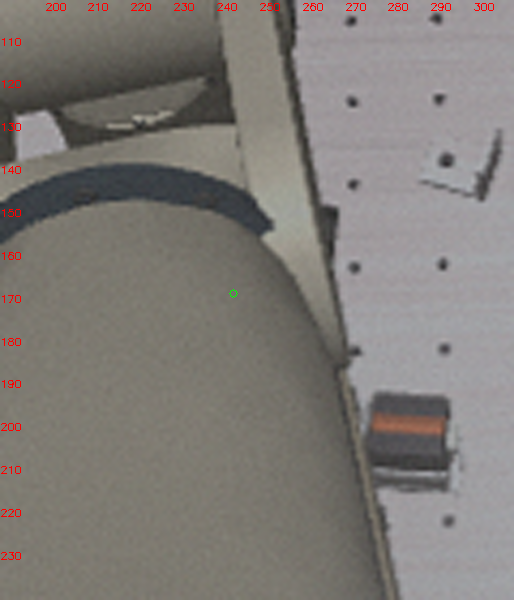

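View pics/a1_side.png

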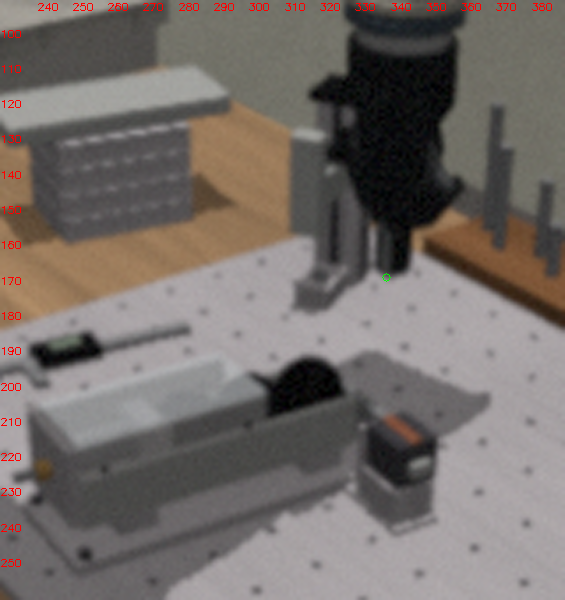

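```bash
python3 - <<'E'
from h import *
st(); go(fe(-45,0,25),174.4)
E
```

```text
t 3.5 pos [656.98 126.84 150.85] rot [ 1.8000e+02 -5.0000e-02  1.7446e+02] F [ 1.04 -0.15  0.19] fe [-44.18  -1.06] op -0.001
turn [ 0.   -0.05  0.06] shift [ -0.92  -1.06 125.85]
```

play_rows(moves=[[[0,0,0],[-1,-1,45],0],[[0,0,0],[-1,-1,90],0],[[0,0,0],[-1,-1,115],0],[[0,0,0],[-1,-1,125],0],[[0,0,0],[-1,-1,125],0],[[0,0,0],[-1,-1,125],0],[[0,0,0],[-1,-1,125],0]])

```text
clock: 4.2
eef_pos: [659.4, 126.2, 28.3]
tcp_rot: [3.141, 0.003, 3.045]
contact_force: [0.4, 0.5, 0.3]
opening: 0.0
```

```bash
python3 look.py a2; python3 -c "
from h import *
st()"
```

```text
t 4.2 pos [659.41 126.18  28.28] rot [1.7994e+02 1.5000e-01 1.7447e+02] F [0.35 0.49 0.33] fe [-46.67  -0.64] op 0.0
t 4.3 pos [658.89 126.02  27.64] rot [1.7996e+02 1.0000e-01 1.7447e+02] F [0.64 0.72 0.14] fe [-46.17  -0.43] op -0.0
```

View pics/a2_side.png

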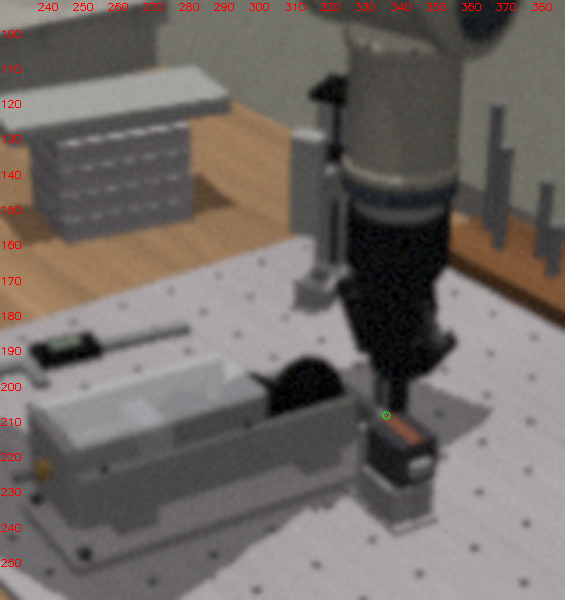

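play_rows(moves=[[[0,0,0],[1,0,8],0],[[0,0,0],[1,0,11],0],[[0,0,0],[1,0,12],0],[[0,0,0],[1,0,12.5],0],[[0,0,0],[1,0,13],0],[[0,0,0],[1,0,13.5],0],[[0,0,0],[1,0,14],0]])

```text
clock: 5.0
eef_pos: [658.0, 126.1, 13.6]
tcp_rot: [3.141, 0.002, 3.045]
contact_force: [-0.3, -0.5, -0.5]
opening: -0.001
```

play_rows(moves=[[[0,0,0],[0,0,1],0],[[0,0,0],[0,0,1.5],0],[[0,0,0],[0,0,2],0]])

```text
clock: 5.3
eef_pos: [658.0, 126.1, 12.1]
tcp_rot: [3.141, 0.002, 3.045]
contact_force: [-3.2, -1.2, 9.1]
opening: -0.001
```

play_rows(moves=[[[0,0,0],[0,0,0.5],0],[[0,0,0],[0,0,1],0],[[0,0,0],[0,0,1.5],0]])

```text
clock: 5.6
eef_pos: [658.0, 126.1, 12.0]
tcp_rot: [3.141, 0.002, 3.045]
contact_force: [-6.4, -1.3, 18.1]
opening: -0.001
```

play_rows(moves=[[[0,0,0],[0,0,-30],0],[[0,0,0],[0,0,-60],0],[[0,0,0],[0,0,-70],0],[[0,0,0],[0,0,-70],0],[[0,0,0],[10,0,-70],0],[[0,0,0],[18,0,-70],0],[[0,0,0],[20,0,-70],0],[[0,0,0],[20,0,-70],0],[[0,0,0],[20,0,-70],0]])

```text
clock: 6.5
eef_pos: [637.9, 128.1, 81.6]
tcp_rot: [3.141, 0.001, 3.045]
contact_force: [-0.0, 0.1, 0.1]
opening: -0.002
```

```bash
python3 look.py a3; python3 -c "
from h import *
st()"
```

```text
t 6.5 pos [637.92 128.06  81.65] rot [1.7997e+02 8.0000e-02 1.7448e+02] F [-0.03  0.11  0.07] fe [-25.09  -0.42] op -0.002
t 6.6 pos [638.23 128.04  81.88] rot [1.7996e+02 1.0000e-01 1.7447e+02] F [ 0.05 -0.08 -0.63] fe [-25.41  -0.42] op 0.001
```

View pics/a3_side.png

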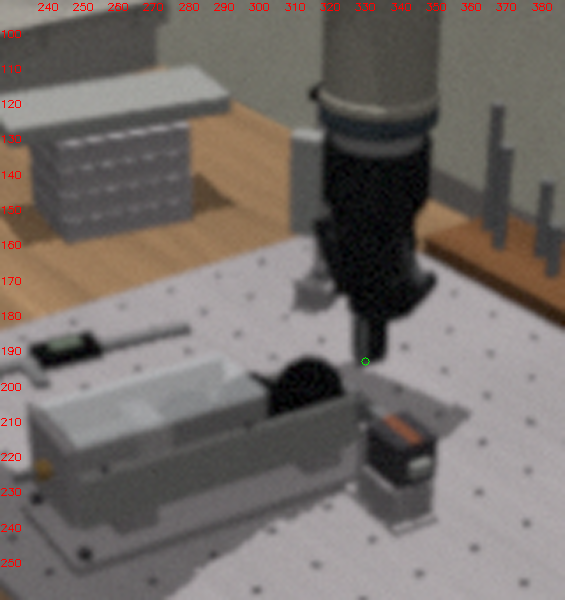

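play_rows(moves=[[[0,0,0],[4,0,0],0],[[0,0,0],[7,0,0],0],[[0,0,0],[9,0,0],0],[[0,0,0],[10,0,0],0],[[0,0,0],[10,0,0],0]])

```text
clock: 7.1
eef_pos: [628.1, 129.0, 81.9]
tcp_rot: [3.141, 0.002, 3.045]
contact_force: [0.9, -0.1, 0.4]
opening: -0.004
```

play_rows(moves=[[[0,0,0],[1,0,0],0],[[0,0,0],[2,0,0],0],[[0,0,0],[2,0,0],0]])

```text
clock: 7.4
eef_pos: [626.0, 129.2, 81.9]
tcp_rot: [3.141, 0.002, 3.045]
contact_force: [-0.1, -0.5, 0.0]
opening: 0.001
```

play_rows(moves=[[[0,0,0],[1,0,0],0],[[0,0,0],[2,0,0],0],[[0,0,0],[2,0,0],0]])

```text
clock: 7.7
eef_pos: [623.8, 129.4, 81.9]
tcp_rot: [3.141, 0.001, 3.045]
contact_force: [0.5, 0.2, 0.8]
opening: 0.001
```

play_rows(moves=[[[0,0,0],[0.5,0,0],0],[[0,0,0],[1,0,0],0],[[0,0,0],[1,0,0],0]])

```text
clock: 8.0
eef_pos: [622.8, 129.5, 81.9]
tcp_rot: [3.141, 0.001, 3.045]
contact_force: [0.3, 0.4, 0.3]
opening: 0.004
```

play_rows(moves=[[[0,0,0],[0.5,0,0],0],[[0,0,0],[1,0,0],0],[[0,0,0],[1,0,0],0]])

```text
clock: 8.3
eef_pos: [621.7, 129.6, 81.8]
tcp_rot: [3.141, 0.001, 3.045]
contact_force: [-0.2, 0.8, -0.0]
opening: -0.002
```

play_rows(moves=[[[0,0,0],[0.5,0,0],0],[[0,0,0],[1,0,0],0],[[0,0,0],[1,0,0],0]])

```text
clock: 8.6
eef_pos: [620.6, 129.7, 81.8]
tcp_rot: [3.141, 0.001, 3.045]
contact_force: [-0.4, -0.8, 0.3]
opening: 0.003
```

play_rows(moves=[[[0,0,0],[0.5,0,0],0],[[0,0,0],[1,0,0],0],[[0,0,0],[1,0,0],0]])

```text
clock: 8.9
eef_pos: [619.5, 129.8, 81.8]
tcp_rot: [3.141, 0.001, 3.045]
contact_force: [0.8, 0.5, -0.1]
opening: -0.005
```

play_rows(moves=[[[0,0,0],[0.5,0,0],0],[[0,0,0],[1,0,0],0],[[0,0,0],[1,0,0],0]])

```text
clock: 9.2
eef_pos: [618.9, 129.9, 82.0]
tcp_rot: [3.141, 0.002, 3.045]
contact_force: [2.2, -0.4, -0.0]
opening: -0.003
```

play_rows(moves=[[[0,0,0],[0.5,0,0],0],[[0,0,0],[1,0,0],0]])

```text
clock: 9.4
eef_pos: [618.6, 130.0, 82.2]
tcp_rot: [3.141, 0.004, 3.045]
contact_force: [3.7, -1.5, 0.4]
opening: 0.002
```

play_rows(moves=[[[0,0,0],[0.5,0,0],0],[[0,0,0],[1,0,0],0]])

```text
clock: 9.6
eef_pos: [618.4, 130.2, 82.5]
tcp_rot: [3.14, 0.005, 3.045]
contact_force: [5.4, -1.4, -0.7]
opening: -0.003
```

play_rows(moves=[[[0,0,0],[0.5,0,0.5],0],[[0,0,0],[1,0,1],0]])

```text
clock: 9.8
eef_pos: [618.4, 130.2, 82.1]
tcp_rot: [3.14, 0.007, 3.045]
contact_force: [4.8, -3.0, 4.7]
opening: -0.003
```

play_rows(moves=[[[0,0,0],[0.5,0,0.5],0],[[0,0,0],[1,0,1],0]])

```text
clock: 10.0
eef_pos: [618.5, 130.3, 81.9]
tcp_rot: [3.14, 0.01, 3.046]
contact_force: [5.6, -2.9, 6.6]
opening: 0.001
```

```bash
python3 - <<'E'
from look import *
s=r.sense();st();look("a4",[("side",(290,160,360,220)),("top",(190,150,310,240))])
st()
E
```

```text
Traceback (most recent call last):
  File "look.py", line 3, in <module>
    tag=sys.argv[1]
        ~~~~~~~~^^^
IndexError: list index out of range
```

```bash
sed -i 's/^tag=sys.argv\[1\]/tag=sys.argv[1] if len(sys.argv)>1 else "x"/' look.py; python3 - <<'E'
from look import *
s=r.sense();st();look("a4",[("side",(290,160,360,220)),("top",(190,150,310,240))])
st()
E
```

```text
t 10.0 pos [618.49 130.29  81.92] rot [179.89   0.55 174.5 ] F [ 5.64 -2.91  6.64] fe [-5.55 -0.74] op 0.001
t 10.1 pos [618.54 130.26  82.  ] rot [179.89   0.56 174.5 ] F [ 5.84 -2.03  5.97] fe [-5.6  -0.71] op -0.003
```

View pics/a4_side.png

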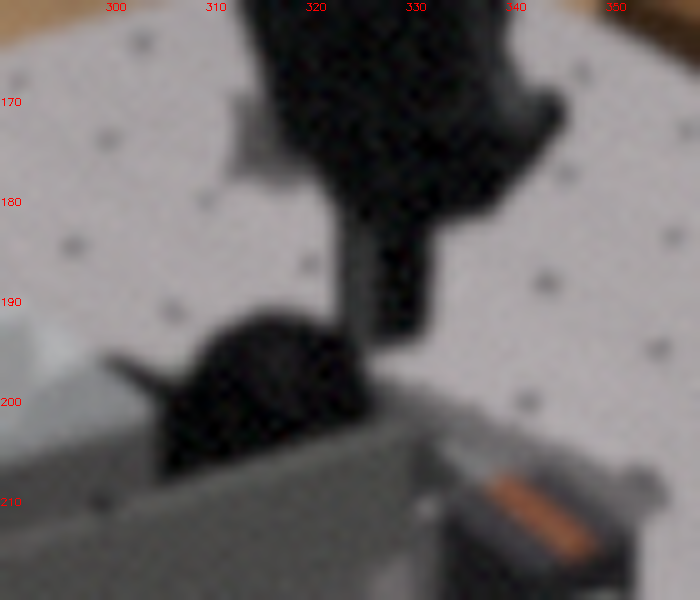

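View pics/a4_top.png

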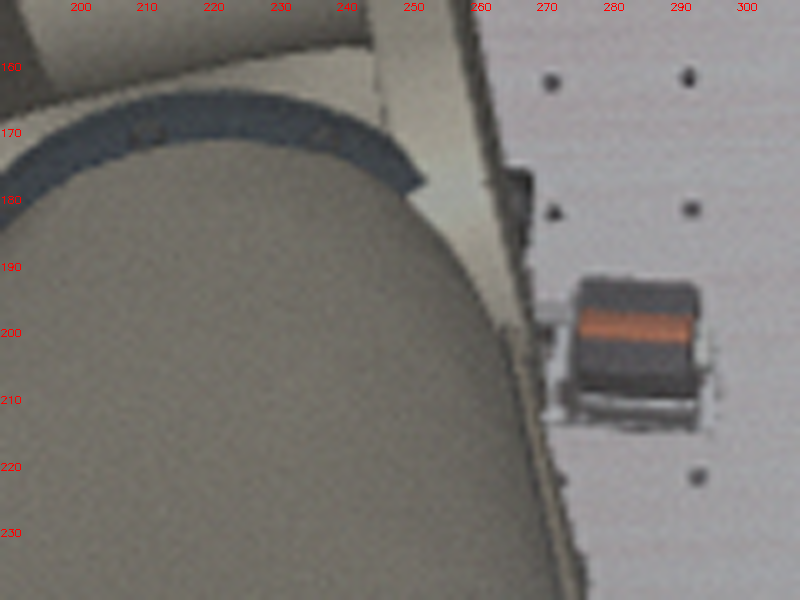

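play_rows(moves=[[[0,0,0],[0.8,-0.3,-0.3],0],[[0,0,0],[1.3,-0.3,-0.3],0],[[0,0,0],[1.5,-0.3,-0.3],0]])

```text
clock: 10.4
eef_pos: [618.2, 130.2, 82.7]
tcp_rot: [3.139, 0.012, 3.046]
contact_force: [7.4, -0.8, 1.1]
opening: -0.003
```

```bash
python3 - <<'E'
from h import *
st(); P=r.sense()["eef_pos"]; print(P); go([616.5,130.2,82.0],174.4)
E
```

```text
t 10.4 pos [618.17 130.21  82.71] rot [179.86   0.7  174.5 ] F [ 7.44 -0.81  1.14] fe [-5.24 -0.62] op -0.003
[618.17193631 130.2103635   82.71190934]
turn [0.14 0.7  0.1 ] shift [ 1.67 -0.17  0.69]
```

play_rows(moves=[[[0,0.3,0],[0.7,-0.1,0.2],0],[[0,0.5,0],[1.2,-0.1,0.3],0],[[0,0.7,0],[1.2,-0.1,0.3],0]])

```text
clock: 10.7
eef_pos: [618.1, 130.2, 82.7]
tcp_rot: [3.139, 0.002, 3.046]
contact_force: [6.5, -2.2, 0.4]
opening: -0.0
```

play_rows(moves=[[[0,0,0],[1,-0.2,0.2],0],[[0,0.2,0],[1.6,-0.2,0.2],0],[[0,0.2,0],[2,-0.2,0.2],0]])

```text
clock: 11.0
eef_pos: [617.7, 130.2, 82.9]
tcp_rot: [3.138, 0.002, 3.046]
contact_force: [8.3, -1.3, 0.7]
opening: 0.002
```

play_rows(moves=[[[0,0,0],[1,-0.2,0.5],0],[[0,0.2,0],[1.8,-0.2,0.6],0],[[0,0.2,0],[2.3,-0.2,0.7],0]])

```text
clock: 11.3
eef_pos: [617.5, 130.3, 83.0]
tcp_rot: [3.137, 0.003, 3.046]
contact_force: [9.5, -1.5, 1.9]
opening: -0.001
```

play_rows(moves=[[[0,0,0],[-3,0,0],0],[[0.2,0.2,0],[-5,0,1.5],0],[[0.2,0.2,0],[-5,0,3],0],[[0.2,0.2,0],[-5,0,3],0],[[0.2,0.2,0],[-5,0,3],0]])

```text
clock: 11.8
eef_pos: [621.8, 129.8, 79.5]
tcp_rot: [3.141, -0.002, 3.046]
contact_force: [0.3, -0.4, 0.4]
opening: -0.002
```

```bash
python3 - <<'E'
from h import *
st(); go([619.5,130.0,80.0],174.4)
E
```

```text
t 11.8 pos [621.83 129.84  79.55] rot [ 1.7998e+02 -1.2000e-01  1.7453e+02] F [ 0.28 -0.43  0.36] fe [-8.91 -0.61] op -0.002
turn [ 0.02 -0.12  0.13] shift [ 2.34 -0.06 -0.45]
```

play_rows(moves=[[[0,-0.1,0.1],[1.5,0,-0.4],0],[[0,-0.1,0.1],[2.5,0,-0.4],0],[[0,0,0.1],[3.2,0,-0.4],0],[[0,0,0.1],[3.8,0,-0.4],0],[[0,0,0.1],[4.2,0,-0.4],0]])

```text
clock: 12.3
eef_pos: [619.0, 130.3, 80.5]
tcp_rot: [3.141, 0.001, 3.044]
contact_force: [7.1, -0.8, -1.3]
opening: 0.001
```

play_rows(moves=[[[0,0,0],[1.5,-0.1,0.3],0],[[0,0.1,0],[1.8,-0.1,0.4],0],[[0,0.1,0],[2,-0.1,0.5],0]])

```text
clock: 12.6
eef_pos: [618.8, 130.4, 80.6]
tcp_rot: [3.14, 0.003, 3.045]
contact_force: [6.8, -1.8, -1.2]
opening: 0.002
```

play_rows(moves=[[[0,0.1,0],[1.8,-0.2,0.3],0],[[0,0.1,0],[2.2,-0.2,0.4],0],[[0,0.1,0],[2.5,-0.2,0.4],0],[[0,0.1,0],[2.5,-0.2,0.4],0],[[0,0.1,0],[2.5,-0.2,0.4],0]])

```text
clock: 13.1
eef_pos: [618.6, 130.5, 81.1]
tcp_rot: [3.139, 0.005, 3.045]
contact_force: [8.0, -1.0, -0.8]
opening: 0.002
```

play_rows(moves=[[[0,0.2,0],[2.2,-0.2,0.6],0],[[0,0.2,0],[2.6,-0.2,0.8],0],[[0,0.2,0],[2.9,-0.2,0.8],0],[[0,0.2,0],[2.9,-0.2,0.8],0]])

```text
clock: 13.5
eef_pos: [618.3, 130.6, 81.5]
tcp_rot: [3.138, 0.007, 3.045]
contact_force: [8.5, -2.4, 0.5]
opening: -0.001
```

play_rows(moves=[[[0,0.3,0],[2.4,-0.4,0.2],0],[[0,0.3,0],[2.8,-0.4,0.2],0],[[0,0.3,0],[3.1,-0.4,0.2],0],[[0,0.3,0],[3.1,-0.4,0.2],0]])

```text
clock: 13.9
eef_pos: [617.9, 130.6, 82.4]
tcp_rot: [3.137, 0.007, 3.045]
contact_force: [9.2, -1.0, -0.3]
opening: 0.003
```

play_rows(moves=[[[0.1,0.3,0],[2.6,-0.4,0.4],0],[[0.1,0.3,0],[3.0,-0.4,0.5],0],[[0.1,0.3,0],[3.3,-0.4,0.5],0],[[0.1,0.3,0],[3.3,-0.4,0.5],0]])

```text
clock: 14.3
eef_pos: [617.3, 130.7, 83.1]
tcp_rot: [3.138, 0.008, 3.045]
contact_force: [8.1, -1.1, 1.2]
opening: -0.001
```

```bash
python3 - <<'E'
from look import *
s=r.sense();st();look("a5",[("side",(290,160,360,220))])
st()
E
```

```text
t 14.3 pos [617.28 130.7   83.05] rot [179.78   0.45 174.46] F [ 8.14 -1.15  1.23] fe [-4.3  -1.02] op -0.001
t 14.35 pos [617.3  130.69  83.06] rot [179.78   0.45 174.46] F [ 8.15 -0.91  0.49] fe [-4.32 -1.02] op 0.001
```

View pics/a5_side.png

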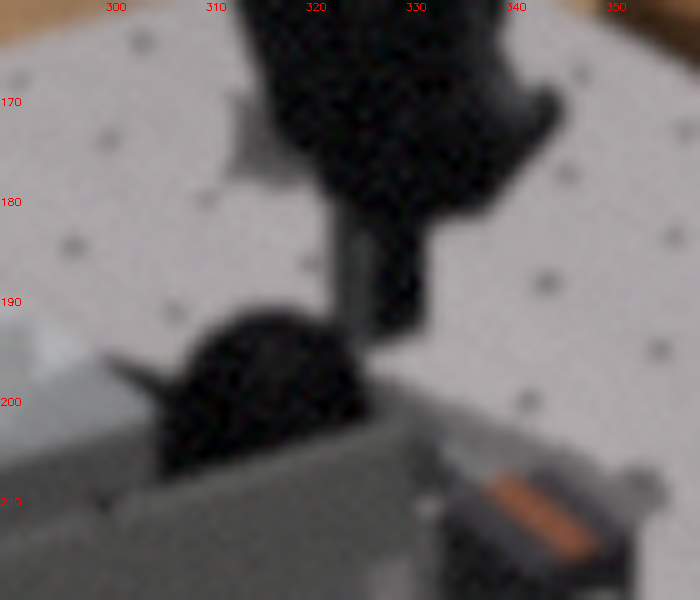

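play_rows(moves=[[[0,0,0],[-3,0,0],0],[[0.2,0.3,0],[-5,-0.6,2],0],[[0.2,0.4,0],[-5,-0.6,3.5],0],[[0.2,0.4,0],[-5,-0.6,3.5],0],[[0.2,0.4,0],[-5,-0.6,3.5],0]])

```text
clock: 14.85
eef_pos: [621.7, 129.6, 79.2]
tcp_rot: [3.141, -0.0, 3.045]
contact_force: [0.2, 0.2, 0.8]
opening: 0.001
```

```bash
python3 - <<'E'
from h import *
st(); go([615,130.2,79.3],174.4)
E
```

```text
t 14.85 pos [621.7  129.61  79.2 ] rot [ 1.7999e+02 -2.0000e-02  1.7446e+02] F [0.19 0.19 0.79] fe [-8.81 -0.37] op 0.001
turn [ 0.01 -0.02  0.06] shift [ 6.73 -0.06 -0.1 ]
```

play_rows(moves=[[[0,0,0],[2,0,0],0],[[0,0,0],[3,0,0],0],[[0,0,0],[4,0,0],0],[[0,0,0],[4.8,0,0],0],[[0,0,0],[5.5,0,0],0],[[0,0,0],[6,0,0],0]])

```text
clock: 15.45
eef_pos: [618.4, 130.2, 80.3]
tcp_rot: [3.141, 0.005, 3.045]
contact_force: [7.9, -1.2, -0.4]
opening: 0.003
```

play_rows(moves=[[[0,0.2,0],[3.2,-0.3,1.0],0],[[0,0.2,0],[3.7,-0.3,1.0],0],[[0,0.2,0],[4.2,-0.3,1.0],0]])

```text
clock: 15.75
eef_pos: [617.4, 130.4, 80.8]
tcp_rot: [3.139, 0.009, 3.045]
contact_force: [8.9, -2.3, 2.1]
opening: -0.004
```

play_rows(moves=[[[0,0.3,0],[3.6,-0.3,1.3],0],[[0,0.4,0],[4.1,-0.3,1.3],0],[[0,0.4,0],[4.5,-0.3,1.3],0]])

```text
clock: 16.05
eef_pos: [616.1, 130.6, 80.9]
tcp_rot: [3.138, 0.008, 3.046]
contact_force: [7.9, -1.5, 1.7]
opening: -0.002
```

play_rows(moves=[[[0,0.3,0],[3.2,-0.4,1.0],0],[[0,0.4,0],[3.8,-0.4,1.0],0],[[0,0.4,0],[4,-0.4,1.0],0]])

```text
clock: 16.35
eef_pos: [615.2, 130.7, 81.4]
tcp_rot: [3.137, 0.008, 3.046]
contact_force: [9.2, -2.6, 0.8]
opening: -0.001
```

play_rows(moves=[[[0,0.3,0],[3.3,-0.5,1.0],0],[[0,0.4,0],[3.7,-0.5,1.0],0]])

```text
clock: 16.55
eef_pos: [614.9, 130.7, 82.0]
tcp_rot: [3.135, 0.008, 3.046]
contact_force: [9.8, -1.0, 0.8]
opening: 0.004
```

```bash
python3 - <<'E'
from look import *
s=r.sense();st();look("a6",[("side",(290,160,360,220))])
st()
E
```

```text
t 16.55 pos [614.86 130.74  81.99] rot [179.65   0.45 174.53] F [ 9.84 -0.99  0.76] fe [-1.89 -0.83] op 0.004
t 16.6 pos [614.86 130.74  82.01] rot [179.65   0.44 174.52] F [ 9.22 -1.15  1.95] fe [-1.89 -0.82] op -0.005
```

View pics/a6_side.png

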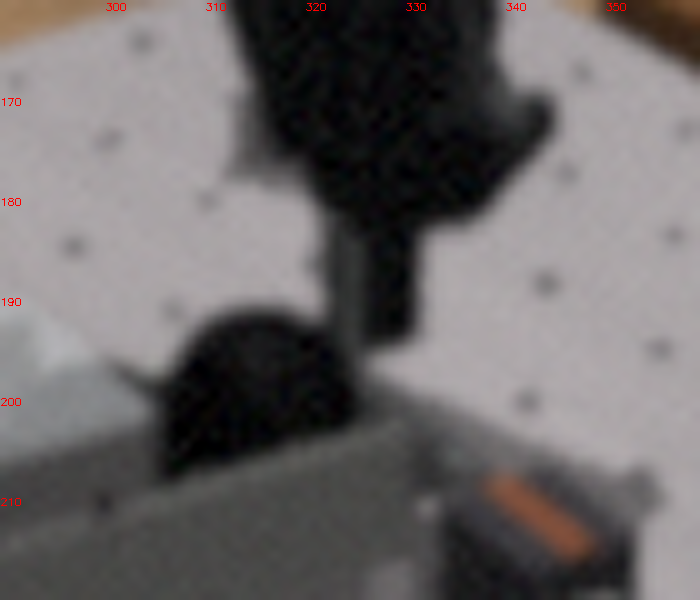

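play_rows(moves=[[[0.2,0.3,0],[3.4,-0.5,1.2],0],[[0.2,0.4,0],[3.9,-0.5,1.4],0]])

```text
clock: 16.8
eef_pos: [614.5, 130.9, 82.3]
tcp_rot: [3.137, 0.008, 3.046]
contact_force: [9.7, -1.4, 1.8]
opening: 0.0
```

play_rows(moves=[[[0.2,0.3,0],[3.4,-0.5,1.2],0],[[0.2,0.4,0],[3.9,-0.5,1.4],0]])

```text
clock: 17.0
eef_pos: [614.1, 131.0, 82.5]
tcp_rot: [3.14, 0.008, 3.046]
contact_force: [9.5, -1.8, 1.5]
opening: 0.004
```

play_rows(moves=[[[0.1,0.3,0],[3.4,-0.5,1.2],0],[[0.1,0.4,0],[3.9,-0.5,1.4],0]])

```text
clock: 17.2
eef_pos: [613.7, 131.1, 82.8]
tcp_rot: [3.14, 0.009, 3.047]
contact_force: [9.9, -2.1, 2.7]
opening: -0.001
```

```bash
python3 - <<'E'
from look import *
s=r.sense();st();look("a7",[("side",(290,180,360,220))])
st()
E
```

```text
t 17.2 pos [613.69 131.06  82.82] rot [179.9    0.51 174.57] F [ 9.87 -2.06  2.74] fe [-0.7  -1.03] op -0.001
t 17.25 pos [613.62 131.05  82.73] rot [179.9    0.5  174.57] F [ 8.8  -1.85  2.33] fe [-0.63 -1.02] op 0.006
```

View pics/a7_side.png

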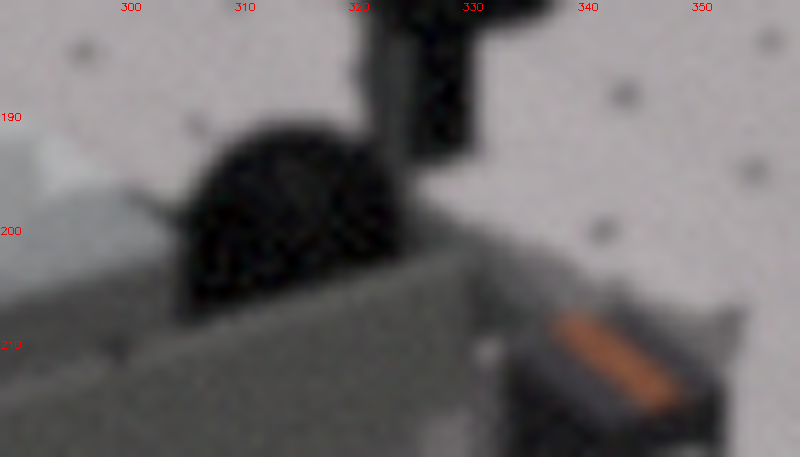

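play_rows(moves=[[[0.1,0.3,0],[3.3,-0.5,1.2],0],[[0.1,0.4,0],[3.8,-0.6,1.3],0]])

```text
clock: 17.45
eef_pos: [613.3, 131.0, 83.1]
tcp_rot: [3.14, 0.009, 3.047]
contact_force: [9.7, -0.5, 1.4]
opening: 0.002
```

play_rows(moves=[[[0.1,0.3,0],[3.3,-0.5,1.2],0],[[0.1,0.4,0],[3.8,-0.5,1.4],0]])

```text
clock: 17.65
eef_pos: [613.0, 131.1, 83.3]
tcp_rot: [3.14, 0.009, 3.047]
contact_force: [10.0, -1.1, 2.5]
opening: 0.005
```

```bash
python3 - <<'E'
from look import *
s=r.sense();st();look("a8",[("side",(290,180,360,220))])
st()
E
```

```text
t 17.65 pos [612.98 131.13  83.34] rot [179.93   0.53 174.59] F [ 9.99 -1.09  2.45] fe [ 0.03 -1.04] op 0.005
t 17.7 pos [612.98 131.13  83.35] rot [179.93   0.53 174.59] F [ 9.53 -1.83  1.26] fe [ 0.03 -1.03] op 0.001
```

View pics/a8_side.png

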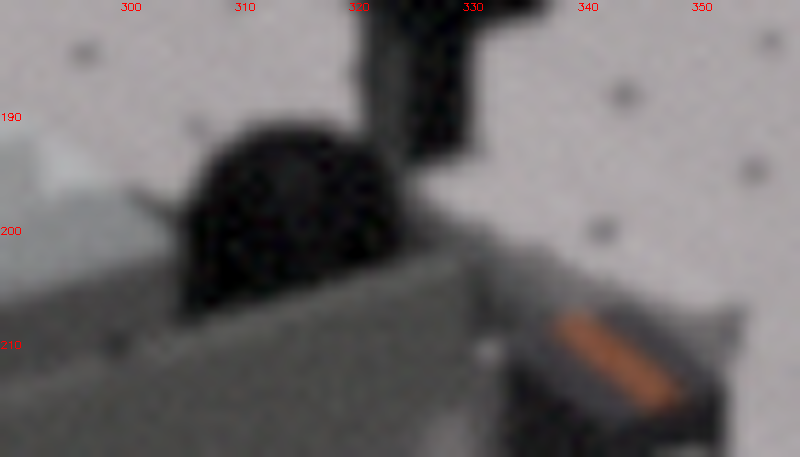

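play_rows(moves=[[[0,0.3,0],[3.3,-0.5,1.2],0],[[0,0.4,0],[3.8,-0.5,1.4],0]])

```text
clock: 17.9
eef_pos: [612.7, 131.2, 83.6]
tcp_rot: [3.139, 0.01, 3.047]
contact_force: [9.5, -2.0, 2.2]
opening: -0.001
```

play_rows(moves=[[[0,0.3,0],[3.3,-0.5,1.2],0],[[0,0.4,0],[3.9,-0.5,1.5],0]])

```text
clock: 18.1
eef_pos: [612.3, 131.3, 83.8]
tcp_rot: [3.137, 0.01, 3.048]
contact_force: [9.7, -1.5, 2.1]
opening: -0.0
```

play_rows(moves=[[[0,0.3,0],[3.3,-0.5,1.2],0],[[0,0.4,0],[3.8,-0.5,1.5],0]])

```text
clock: 18.3
eef_pos: [612.1, 131.4, 84.0]
tcp_rot: [3.136, 0.011, 3.048]
contact_force: [9.9, -1.5, 1.3]
opening: 0.003
```

```bash
python3 - <<'E'
from look import *
s=r.sense();st();look("a9",[("side",(290,180,360,220)),("top",(190,150,310,240))])
p=r.grab_frame("side")
for o in r.silhouettes(p,"shutter"): print(o["conf"],o["location"],o["mask"].sum())
E
```

```text
t 18.3 pos [612.12 131.41  84.03] rot [179.65   0.61 174.63] F [ 9.89 -1.51  1.33] fe [ 0.9  -1.22] op 0.003
0.52 [332.4, 201.3] 74
```

View pics/a9_side.png

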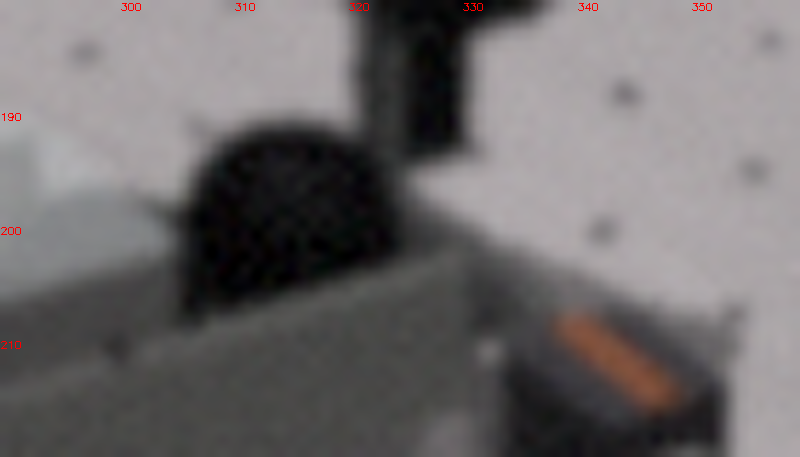

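```bash
python3 - <<'E'
from h import *
S=np.load("S.npy",allow_pickle=True).item(); p=r.grab_frame("side"); np.save("S9.npy",p,allow_pickle=True)
c=[cv2.resize(q["color"][185:225,310:345,::-1],None,fx=11,fy=11,interpolation=cv2.INTER_CUBIC) for q in (S,p)]
cv2.imwrite("pics/cmp9.png",np.clip(np.hstack(c).astype(float)*1.5,0,255).astype(np.uint8))
E
```

```text
(no output)
```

View pics/cmp9.png

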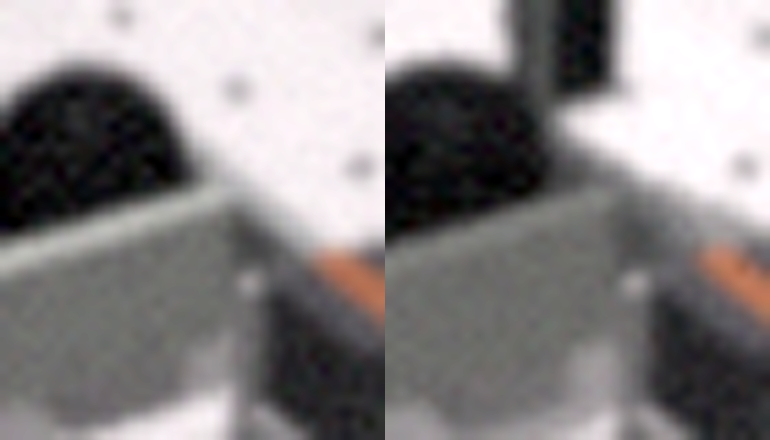

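```bash
python3 - <<'E'
from h import *
S=np.load("S.npy",allow_pickle=True).item(); p=np.load("S9.npy",allow_pickle=True).item()
a=np.array([589.3,133,73.]);print("px per mm feeder x",(proj(S,a+10*FX)-proj(S,a))/10)
g=lambda q:cv2.GaussianBlur(cv2.cvtColor(q["color"],cv2.COLOR_RGB2GRAY).astype(np.float32),(0,0),.8)
A,B=g(S),g(p)
tA=A[188:204,303:321];
best=[]
for name,(x0,x1,y0,y1) in {"top":(306,319,187,196)}.items():
    t=A[y0:y1,x0:x1]
    from scipy.ndimage import shift
    for dx in np.arange(-5,2,.2):
        for dy in np.arange(-2,2.1,.2):
            b=shift(B,(-dy,-dx),order=1)[y0:y1,x0:x1]; best.append((np.abs(np.clip(b,0,90)-np.clip(t,0,90)).mean(),dx,dy))
    print(name,sorted(best)[:4])
E
```

```text
px per mm feeder x [[-0.33164693  0.0993075 ]]
top [(np.float32(0.9274619), np.float64(-2.3999999999999977), np.float64(-0.40000000000000036)), (np.float32(1.0131794), np.float64(-2.599999999999998), np.float64(-0.40000000000000036)), (np.float32(1.1245865), np.float64(-2.1999999999999975), np.float64(-0.40000000000000036)), (np.float32(1.226578), np.float64(-2.799999999999998), np.float64(-0.2000000000000004))]
```

play_rows(moves=[[[0.1,0.3,0],[3.5,-0.5,1.0],0],[[0.2,0.5,0],[4.1,-0.6,1.3],0]])

```text
clock: 18.75
eef_pos: [611.7, 131.5, 84.5]
tcp_rot: [3.137, 0.01, 3.048]
contact_force: [10.9, -1.8, 1.8]
opening: 0.001
```

play_rows(moves=[[[0.1,0.3,0],[3.5,-0.5,1.0],0],[[0.2,0.5,0],[4.2,-0.6,1.3],0]])

```text
clock: 18.95
eef_pos: [611.6, 131.6, 85.1]
tcp_rot: [3.139, 0.01, 3.048]
contact_force: [11.1, -0.6, 2.6]
opening: 0.001
```

play_rows(moves=[[[0,0,0],[1.5,0,0],0],[[0,0,0],[0,0,0],0],[[0,0,0],[-1,0,0],0],[[0,0,0],[-2,0,0],0],[[0,0,0],[-2,0,0],0]])

```text
clock: 19.45
eef_pos: [614.1, 131.5, 85.5]
tcp_rot: [3.139, 0.011, 3.048]
contact_force: [5.6, 0.6, 3.3]
opening: -0.005
```

play_rows(moves=[[[0,0,0],[-1,0,0],0],[[0,0,0],[-1,0,0],0],[[0,0,0],[-1,0,0],0]])

```text
clock: 19.75
eef_pos: [614.6, 131.3, 85.2]
tcp_rot: [3.139, 0.01, 3.048]
contact_force: [0.8, -0.0, 2.9]
opening: -0.001
```

play_rows(moves=[[[0,0,0],[-5,0,0],0],[[0.1,0.5,0],[-9,-0.8,2],0],[[0.1,0.5,0],[-9,-1,5.5],0],[[0.1,0.5,0],[-9,-1,5.5],0]])

```text
clock: 20.15
eef_pos: [622.9, 129.3, 78.7]
tcp_rot: [3.141, -0.001, 3.048]
contact_force: [-0.5, -0.5, -0.5]
opening: 0.002
```

```bash
cat > bsh.py <<'E'
from h import *
from scipy.ndimage import shift
S=np.load("S.npy",allow_pickle=True).item(); p=r.grab_frame("side")
g=lambda q:cv2.GaussianBlur(cv2.cvtColor(q["color"],cv2.COLOR_RGB2GRAY).astype(np.float32),(0,0),.8)
A,B=g(S),g(p);best=[]
x0,x1,y0,y1=304,329,186,198;t=A[y0:y1,x0:x1]
for dx in np.arange(-5,2,.2):
    for dy in np.arange(-2,2.1,.2):
        b=shift(B,(-dy,-dx),order=1)[y0:y1,x0:x1]; best.append((np.abs(np.clip(b,0,90)-np.clip(t,0,90)).mean(),dx,dy))
print(np.round(sorted(best)[:3],2))
c=[cv2.resize(q["color"][185:225,310:345,::-1],None,fx=11,fy=11,interpolation=cv2.INTER_CUBIC) for q in (S,p)]
cv2.imwrite("pics/cmp10.png",np.clip(np.hstack(c).astype(float)*1.5,0,255).astype(np.uint8))
st()
for o in r.silhouettes(p,"shutter"): print(o["conf"],o["location"],o["mask"].sum())
E
python3 bsh.py
```

```text
[[ 4.14 -1.2  -0.6 ]
 [ 4.16 -1.4  -0.6 ]
 [ 4.19 -1.4  -0.4 ]]
t 20.2 pos [622.95 129.36  79.01] rot [ 1.7998e+02 -3.0000e-02  1.7464e+02] F [ 0.96 -0.03  0.37] fe [-10.07  -0.25] op -0.002
0.5 [334.1, 201.2] 86
```

View pics/cmp10.png

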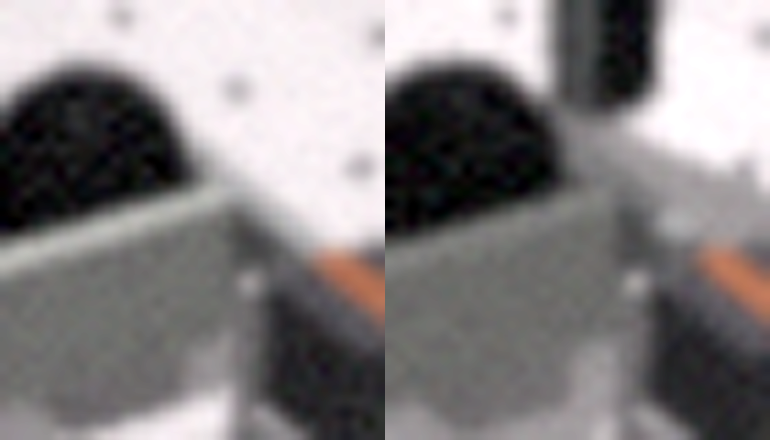

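```bash
python3 - <<'E'
from h import *
go([426,-238,150],100)
E
```

```text
turn [ 2.000e-02 -3.000e-02  7.465e+01] shift [ 161.95 -384.16  -70.89]
```

play_rows(moves=[[[0,0,0],[-12,0,-20],0],[[0,0,0],[-15,-10,-60],0],[[0,0,8],[-5,-40,-100],0.5],[[0,0,16],[10,-80,-110],1],[[0,0,24],[25,-125,-110],1],[[0,0,32],[45,-170,-110],1],[[0,0,40],[65,-215,-110],1],[[0,0,48],[90,-260,-110],1],[[0,0,56],[115,-300,-110],1],[[0,0,64],[140,-340,-100],1],[[0,0,72],[160,-370,-80],1],[[0,0,74.6],[162,-384,-71],1],[[0,0,74.6],[162,-384,-71],1],[[0,0,74.6],[162,-384,-71],1],[[0,0,74.6],[162,-384,-71],1]])

```text
clock: 21.75
eef_pos: [427.1, -237.2, 150.7]
tcp_rot: [3.141, -0.0, 1.749]
contact_force: [0.0, 0.0, -0.2]
opening: 1.002
```

```bash
python3 - <<'E'
from look import *
T=np.load("T.npy",allow_pickle=True).item(); p=r.grab_frame("top"); np.save("T10.npy",p,allow_pickle=True)
c=[cv2.resize(q["color"][180:240,220:300,::-1],None,fx=5,fy=5,interpolation=cv2.INTER_CUBIC) for q in (T,p)]
cv2.imwrite("pics/cmpT.png",np.hstack(c))
st(); s=r.sense(); look("b1",[("side",(330,180,490,340))],[(s["eef_pos"],(0,255,0)),(np.array([427,-239,40]),(0,0,255))]); st()
E
```

```text
t 21.8 pos [ 427.09 -237.11  150.68] rot [179.95  -0.   100.2 ] F [0.12 0.31 0.98] fe [149.09 383.59] op 1.0
t 21.85 pos [ 426.98 -237.11  150.64] rot [179.95  -0.   100.19] F [0.44 0.32 0.39] fe [149.2 383.6] op 1.001
```

View pics/cmpT.png

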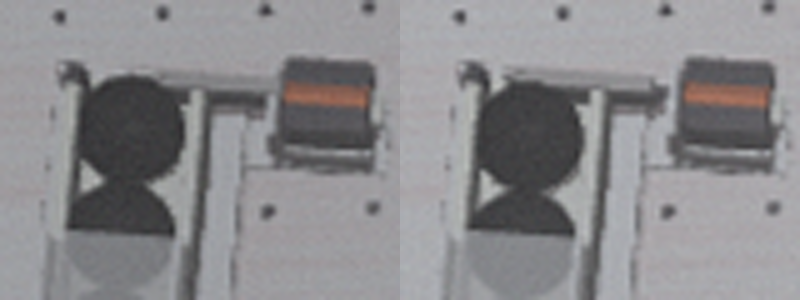

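View pics/b1_side.png

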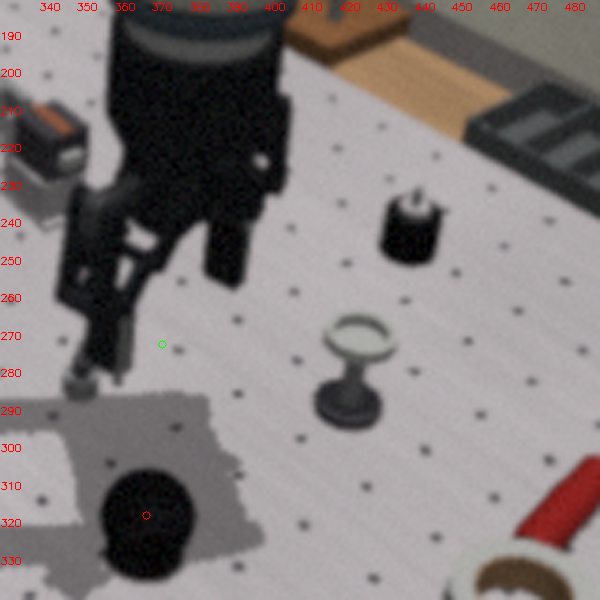

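Against the first picture, the top crop shows the blade's nose has moved from about (252,195) to (241,195). It now spans the outlet in front of the leading ball, so the shutter is shut. The side crop shows the spare on its ring at (369.6,317.3), close to the projection of my estimate (368.9,317.6). The red and yellow balls are off the board, so this is the right ball.

play_rows(moves=[[[0,0,0],[0,0,40],1],[[0,0,0],[0,0,80],1],[[0,0,0],[0,0,110],1],[[0,0,0],[0,0,128],1],[[0,0,0],[0,0,135.5],1],[[0,0,0],[0,0,135.5],1],[[0,0,0],[0,0,135.5],1]], newtons=30)

```text
clock: 22.55
eef_pos: [427.9, -237.2, 15.9]
tcp_rot: [3.14, 0.001, 1.749]
contact_force: [0.0, -0.2, 0.1]
opening: 1.0
```

```bash
python3 - <<'E'
from look import *
st(); s=r.sense(); look("b2",[("side",(330,180,490,340))],[]); st()
E
```

```text
t 22.55 pos [ 427.9  -237.16   15.95] rot [1.7990e+02 4.0000e-02 1.0023e+02] F [ 0.04 -0.25  0.09] fe [148.28 383.56] op 1.0
t 22.6 pos [ 428.04 -237.36   16.21] rot [1.7987e+02 7.0000e-02 1.0022e+02] F [ 0.44 -1.09 -0.61] fe [148.12 383.75] op 1.0
```

View pics/b2_side.png

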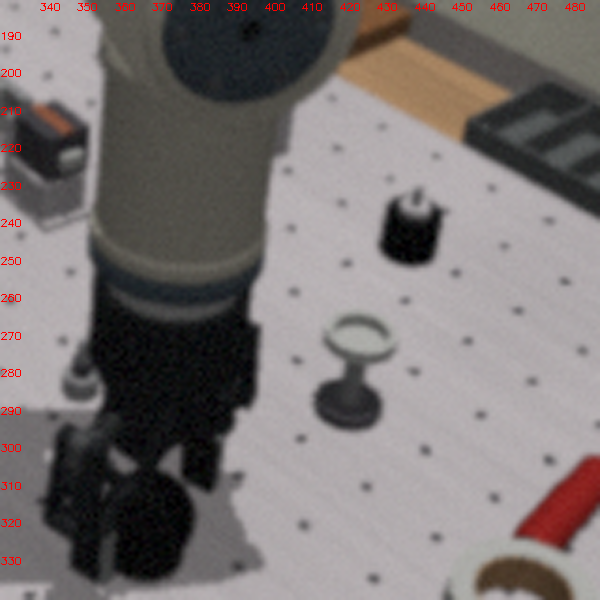

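play_rows(moves=[[[0,0,0],[0,0,0.5],0.75],[[0,0,0],[0,0,0.5],0.62],[[0,0,0],[0,0,0.5],0.5],[[0,0,0],[0,0,0.5],0.4],[[0,0,0],[0,0,0.5],0.4],[[0,0,0],[0,0,0.5],0.4],[[0,0,0],[0,0,0.5],0.4]], newtons=30)

```text
clock: 23.3
eef_pos: [427.3, -237.6, 16.5]
tcp_rot: [3.14, 0.001, 1.749]
contact_force: [-5.7, -1.8, 11.7]
opening: 0.565
```

play_rows(moves=[[[0,0,0],[0,0,-3],0.4],[[0,0,0],[0,0,-10],0.4],[[0,0,0],[0,0,-25],0.4],[[0,0,0],[0,0,-50],0.4],[[0,0,0],[0,0,-75],0.4],[[0,0,0],[0,0,-90],0.4],[[0,0,0],[0,0,-95],0.4],[[0,0,0],[0,0,-95],0.4],[[0,0,0],[0,0,-95],0.4]])

```text
clock: 24.2
eef_pos: [426.8, -237.2, 110.9]
tcp_rot: [3.141, 0.001, 1.749]
contact_force: [-0.6, 0.2, -1.1]
opening: 0.566
```

```bash
python3 - <<'E'
from look import *
st(); s=r.sense(); look("b3",[("side",(330,180,490,340))],[(s["eef_pos"]+[0,0,24],(0,255,0))]); st()
E
```

```text
t 24.2 pos [ 426.77 -237.24  110.93] rot [1.7996e+02 3.0000e-02 1.0023e+02] F [-0.55  0.18 -1.12] fe [149.4  383.75] op 0.566
t 24.25 pos [ 426.61 -237.16  110.66] rot [1.7999e+02 1.0000e-02 1.0023e+02] F [-0.52  0.1  -2.  ] fe [149.56 383.68] op 0.566
```

View pics/b3_side.png

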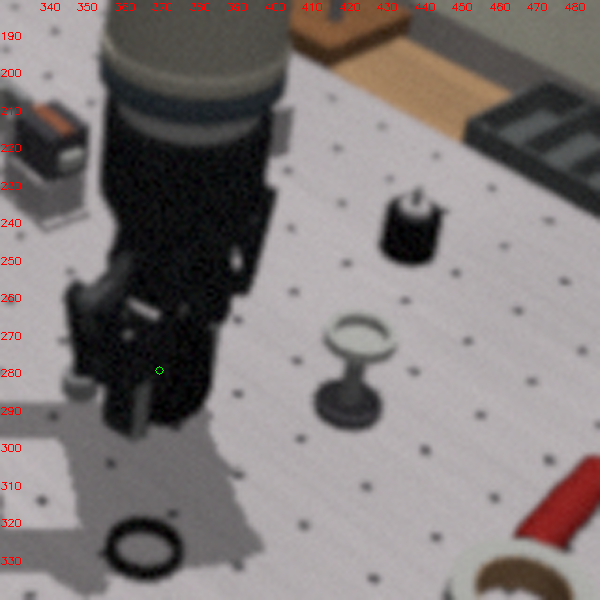

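```bash
python3 - <<'E'
from look import *
T=np.load("T.npy",allow_pickle=True).item();S=np.load("S.npy",allow_pickle=True).item()
# overlay predicted rim circle on the initial pics
def ov(p,c,z,rads,bx,fn):
    x0,y0,x1,y1=bx;s=min(600//(x1-x0),600//(y1-y0)); im=cv2.resize(p["color"][y0:y1,x0:x1,::-1],None,fx=s,fy=s,interpolation=cv2.INTER_CUBIC)
    for rr in rads:
        a=np.linspace(0,2*np.pi,120); q=proj(p,np.c_[c[0]+rr*np.cos(a),c[1]+rr*np.sin(a),np.full(120,z)])
        for u in q: cv2.circle(im,(int((u[0]-x0+.5)*s),int((u[1]-y0+.5)*s)),1,(0,0,255),-1)
    return im
cT=atz(T,(401.3,194.9),70);cS=atz(S,(425.7,268.7),70);print(cT,cS)
a=ov(T,cT,70,(20.5,15.5),(385,180,425,215),0);b=ov(S,cS,70,(20.5,15.5),(405,255,445,295),0)
h=min(a.shape[0],b.shape[0]); im=np.hstack([a[:h],b[:h]]);im=cv2.resize(im,(800,int(800*im.shape[0]/im.shape[1])));cv2.imwrite("pics/ov.png",im)
# ring now / spare
sT=atz(T,(410.1,272.1),40);sS=atz(S,(369.6,317.3),40);print(sT,sS,"rel",cT-sT,cS-sS)
p=r.grab_frame("side"); P=p["color"][310:340,355:385,::-1]
cv2.imwrite("pics/ring.png",cv2.resize(P,None,fx=18,fy=18,interpolation=cv2.INTER_CUBIC))
for nm in("top","side"):
    q=r.grab_frame(nm)
    for o in r.silhouettes(q,"spare_ball"): print(nm,o["conf"],o["location"],o["mask"].sum())
E
```

```text
[ 602.6425127  -223.31260679   70.        ] [ 598.73996356 -227.19757066   70.        ]
[ 428.43065384 -237.17865769   40.        ] [ 427.84935323 -240.9850241    40.        ] rel [174.21185885  13.8660509   30.        ] [170.89061033  13.78745344  30.        ]
top 0.59 [477.8, 212.0] 149
top 0.51 [493.3, 339.4] 154
side 0.92 [377.5, 280.5] 348
side 0.81 [310.5, 378.5] 644
side 0.72 [365.3, 422.4] 828
side 0.66 [282.0, 408.6] 822
side 0.61 [284.5, 218.5] 4646
```

View pics/ov.png

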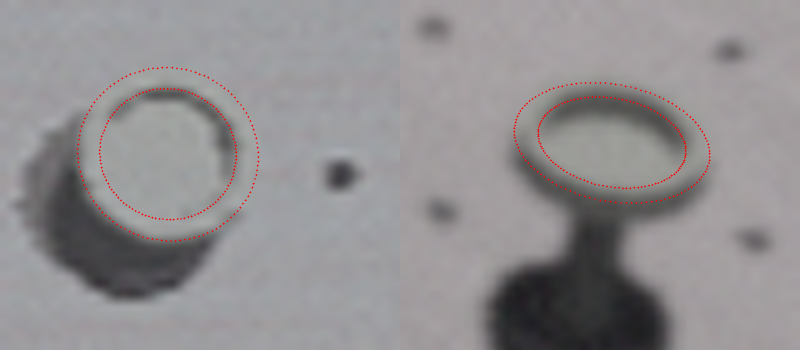

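View pics/ring.png

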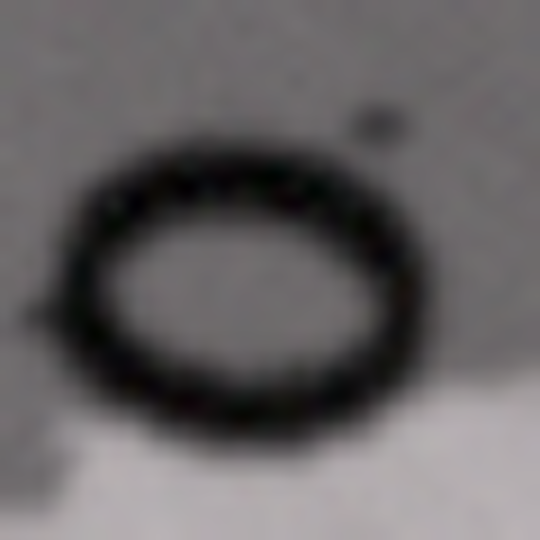

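```bash
python3 - <<'E'
from look import *
S=np.load("S.npy",allow_pickle=True).item();T=np.load("T.npy",allow_pickle=True).item()
print(atz(S,(368.3,324.1),20),atz(S,(368.3,324.5),20))
# refit spare top: dark circle threshold
for q,bx in ((T,(395,258,425,286)),(S,(350,298,390,336))):
    x0,y0,x1,y1=bx; g=cv2.cvtColor(q["color"],cv2.COLOR_RGB2GRAY)[y0:y1,x0:x1]
    im=cv2.resize(q["color"][y0:y1,x0:x1,::-1],None,fx=14,fy=14,interpolation=cv2.INTER_CUBIC)
    c=(428.4,-237.2,40) if q is T else (426.5,-240,40)
    C=ray(q,(0,0))[0];d=np.array(c)-C;D=np.linalg.norm(d);d/=D;u=np.cross(d,[0,0,1]);u/=np.linalg.norm(u);v=np.cross(d,u)
    th=np.arcsin(25/D);a=np.linspace(0,2*np.pi,120)
    pts=C+D*(d*np.cos(th)**2+np.sin(th)*np.cos(th)*(np.cos(a)[:,None]*u+np.sin(a)[:,None]*v))
    for w in proj(q,pts): cv2.circle(im,(int((w[0]-x0+.5)*14),int((w[1]-y0+.5)*14)),1,(0,0,255),-1)
    cv2.imwrite("pics/sp%s.png"%("T" if q is T else "S"),im)
E
```

```text
[ 428.30659114 -239.10781281   20.        ] [ 427.55500496 -239.9221887    20.        ]
```

View pics/spT.png

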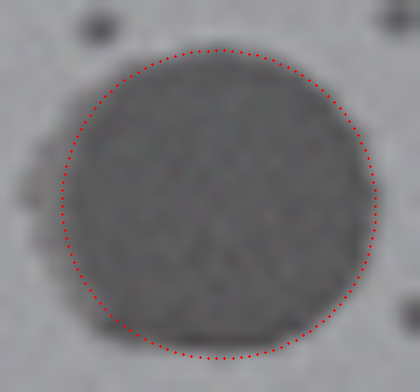

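View pics/spS.png

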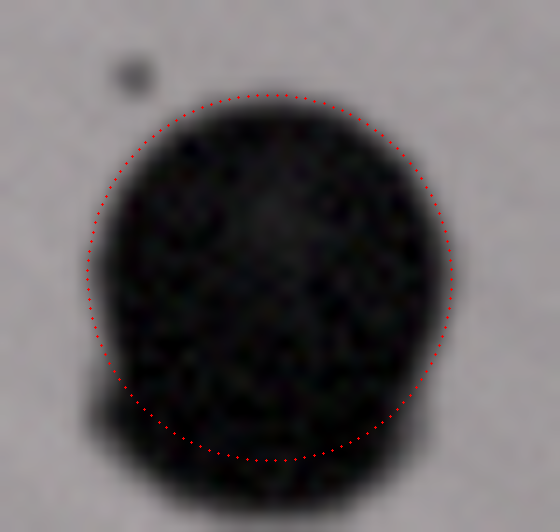

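```bash
python3 - <<'E'
from h import *
st(); go([600.8,-223.7,105],100.2)
E
```

```text
t 24.5 pos [ 426.88 -237.33  110.92] rot [1.7997e+02 3.0000e-02 1.0023e+02] F [ 0.21 -0.08  0.01] fe [149.27 383.83] op 0.57
turn [0.03 0.03 0.03] shift [-17.47 173.57   6.01]
```

play_rows(moves=[[[0,0,0],[-1,12,0],0.4],[[0,0,0],[-4,40,0],0.4],[[0,0,0],[-7.5,75,0],0.4],[[0,0,0],[-11,110,0],0.4],[[0,0,0],[-14.5,143,0],0.4],[[0,0,0],[-16.5,163,2],0.4],[[0,0,0],[-17.5,171,4],0.4],[[0,0,0],[-17.5,173.6,6],0.4],[[0,0,0],[-17.5,173.6,6],0.4],[[0,0,0],[-17.5,173.6,6],0.4],[[0,0,0],[-17.5,173.6,6],0.4]])

```text
clock: 25.6
eef_pos: [600.0, -223.9, 105.1]
tcp_rot: [3.141, 0.0, 1.749]
contact_force: [-0.7, -0.2, -1.1]
opening: 0.57
```

```bash
python3 - <<'E'
from look import *
s=r.sense(); look("b4",[("side",(365,195,465,295))],[(s["eef_pos"]+[0,0,23.5],(0,255,0))]); st();go([600.8,-223.7,68],100.2)
E
```

```text
t 25.65 pos [ 600.23 -223.94  105.25] rot [1.7998e+02 3.0000e-02 1.0020e+02] F [ 0.62 -0.25 -0.53] fe [-21.94 353.59] op 0.568
turn [0.02 0.03 0.  ] shift [ 0.16  0.59 37.25]
```

View pics/b4_side.png

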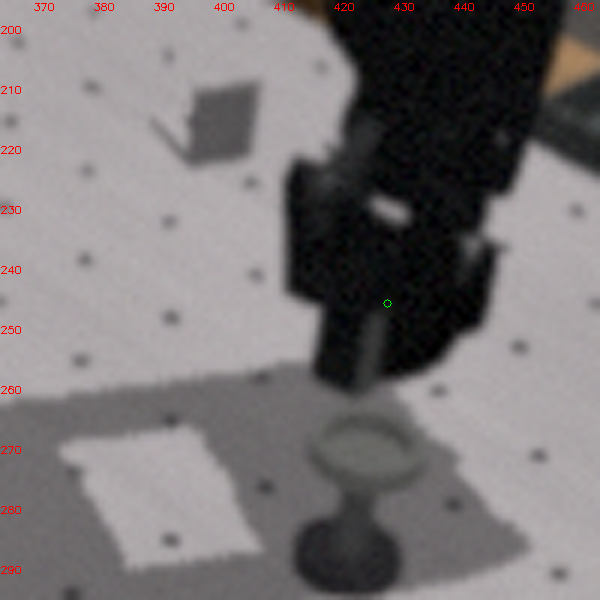

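play_rows(moves=[[[0,0,0],[0.2,0.6,12],0.4],[[0,0,0],[0.2,0.6,24],0.4],[[0,0,0],[0.2,0.6,31],0.4],[[0,0,0],[0.2,0.6,33],0.4],[[0,0,0],[0.2,0.6,33],0.4],[[0,0,0],[0.2,0.6,33],0.4]])

```text
clock: 26.25
eef_pos: [601.0, -223.7, 72.3]
tcp_rot: [3.141, 0.001, 1.749]
contact_force: [-0.2, -1.4, -1.2]
opening: 0.565
```

```bash
python3 - <<'E'
from look import *
s=r.sense(); look("b5",[("side",(385,225,465,295))],[(s["eef_pos"]+[0,0,23.5],(0,255,0))]); st();go([600.8,-223.7,66.5],100.2)
E
```

```text
t 26.3 pos [ 601.06 -223.72   72.52] rot [1.7996e+02 4.0000e-02 1.0020e+02] F [ 0.5   0.78 -1.71] fe [-22.74 353.29] op 0.567
turn [0.04 0.04 0.  ] shift [ 0.07 -0.26  6.02]
```

View pics/b5_side.png

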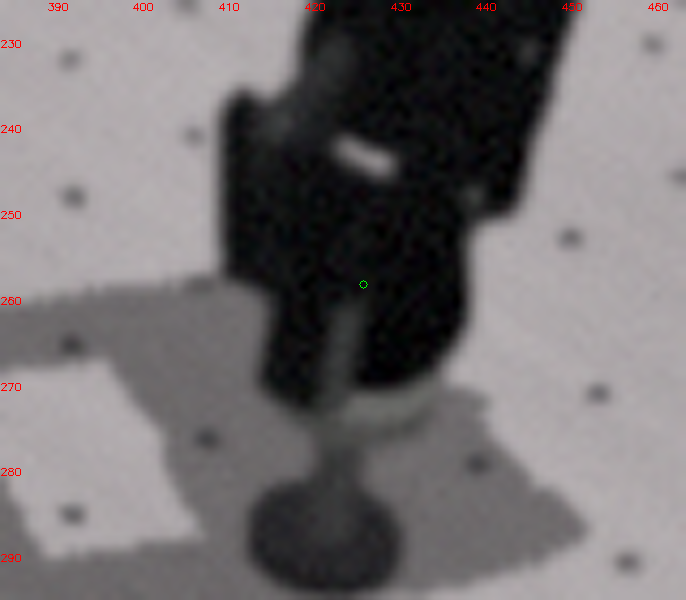

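```bash
python3 - <<'E'
from look import *
S=np.load("S.npy",allow_pickle=True).item()
c=np.array([598.7,-227.2,70]);q=proj(S,c+[0,0,26]);print(q, [np.round(proj(S,c+[0,0,26]+np.array(d))-q,2) for d in ([5,0,0],[0,5,0],[0,0,5])])
E
```

```text
[[427.48951761 258.81857608]] [array([[ 1.59, -0.87]]), array([[-1.81, -1.16]]), array([[ 0.35, -1.94]])]
```

In the side crop the ball centre is at (427.8,258.7) and the spot above the cup axis is at (427.5,258.8), so they line up. I'll lower it now.

play_rows(moves=[[[0,0,0],[0,-0.2,2],0.4],[[0,0,0],[0,-0.2,3.5],0.4],[[0,0,0],[0,-0.2,4.5],0.4],[[0,0,0],[0,-0.2,5],0.4],[[0,0,0],[0,-0.2,5],0.4]])

```text
clock: 26.8
eef_pos: [600.9, -223.8, 67.5]
tcp_rot: [3.141, 0.001, 1.749]
contact_force: [0.5, 0.5, -1.4]
opening: 0.567
```

play_rows(moves=[[[0,0,0],[0,0,0.6],0.4],[[0,0,0],[0,0,1.2],0.4],[[0,0,0],[0,0,1.2],0.4]])

```text
clock: 27.1
eef_pos: [601.0, -223.7, 66.9]
tcp_rot: [3.141, 0.001, 1.749]
contact_force: [-2.0, 0.9, 5.3]
opening: 0.567
```

play_rows(moves=[[[0,0,0],[0,0,0],0.56],[[0,0,0],[0,0,0],0.58],[[0,0,0],[0,0,0],0.6],[[0,0,0],[0,0,0],0.63],[[0,0,0],[0,0,0],0.67],[[0,0,0],[0,0,0],0.75],[[0,0,0],[0,0,0],0.85],[[0,0,0],[0,0,0],1],[[0,0,0],[0,0,0],1]], newtons=20)

```text
clock: 28.0
eef_pos: [601.0, -223.7, 66.9]
tcp_rot: [3.141, 0.001, 1.749]
contact_force: [0.2, -0.8, -0.0]
opening: 0.997
```

```bash
python3 - <<'E'
from look import *
s=r.sense(); look("b6",[("side",(385,225,465,295))],[]); st()
E
```

```text
t 28.05 pos [ 601.05 -223.75   66.91] rot [1.7993e+02 4.0000e-02 1.0020e+02] F [-0.44  1.41 -0.14] fe [-22.74 353.32] op 1.0
```

View pics/b6_side.png

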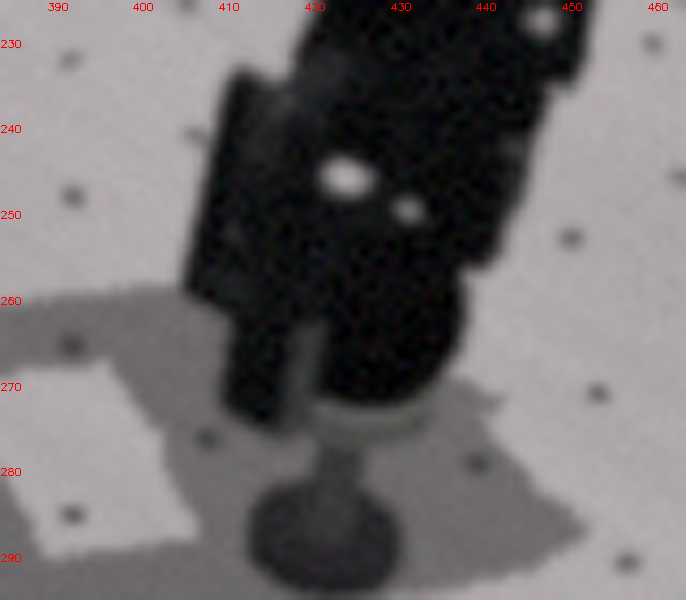

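play_rows(moves=[[[0,0,0],[0,0,-5],1],[[0,0,0],[0,0,-15],1],[[0,0,0],[0,0,-30],1],[[0,0,0],[0,0,-60],1],[[0,0,0],[0,0,-100],1],[[0,0,0],[0,0,-130],1],[[0,0,0],[0,-40,-150],1],[[0,0,0],[0,-80,-150],1],[[0,0,0],[0,-130,-150],1],[[0,0,0],[0,-170,-150],1],[[0,0,0],[0,-200,-150],1],[[0,0,0],[0,-220,-150],1],[[0,0,0],[0,-220,-150],1],[[0,0,0],[0,-220,-150],1],[[0,0,0],[0,-220,-150],1]])

```text
clock: 29.55
eef_pos: [385.7, -262.8, 217.1]
tcp_rot: [3.139, 0.001, 1.749]
contact_force: [-0.0, -0.7, -1.0]
opening: 1.003
```

```bash
python3 - <<'E'
from look import *
look("f",[("side",(290,170,490,320)),("top",(180,120,420,300))],[((600.5,-225.5,90),(0,255,0))]); st()
p=r.grab_frame("top"); c=cv2.resize(p["color"][180:225,220:300,::-1],None,fx=10,fy=10,interpolation=cv2.INTER_CUBIC);cv2.imwrite("pics/fz.png",c)
E
```

```text
t 29.65 pos [ 385.38 -262.56  216.67] rot [1.7992e+02 5.0000e-02 1.0025e+02] F [ 0.65 -0.23  0.14] fe [188.12 412.99] op 0.999
```

View pics/f_side.png

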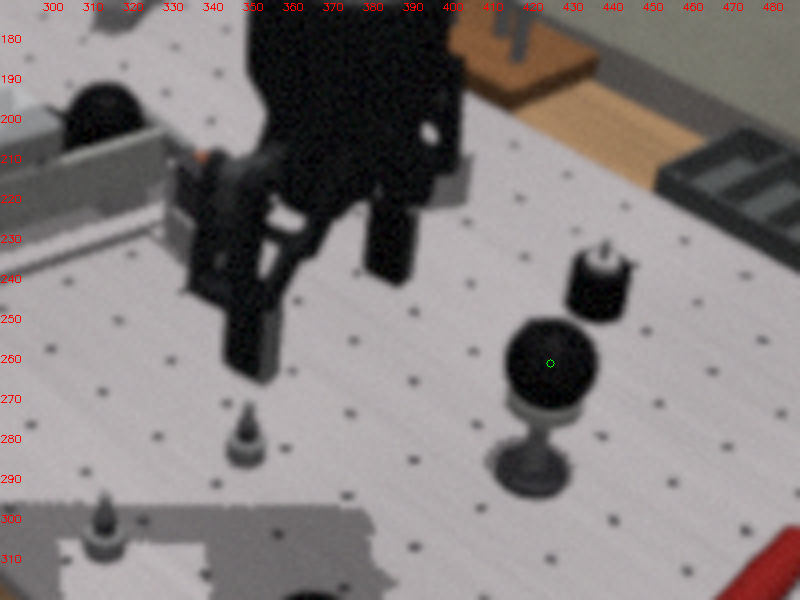

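View pics/f_top.png

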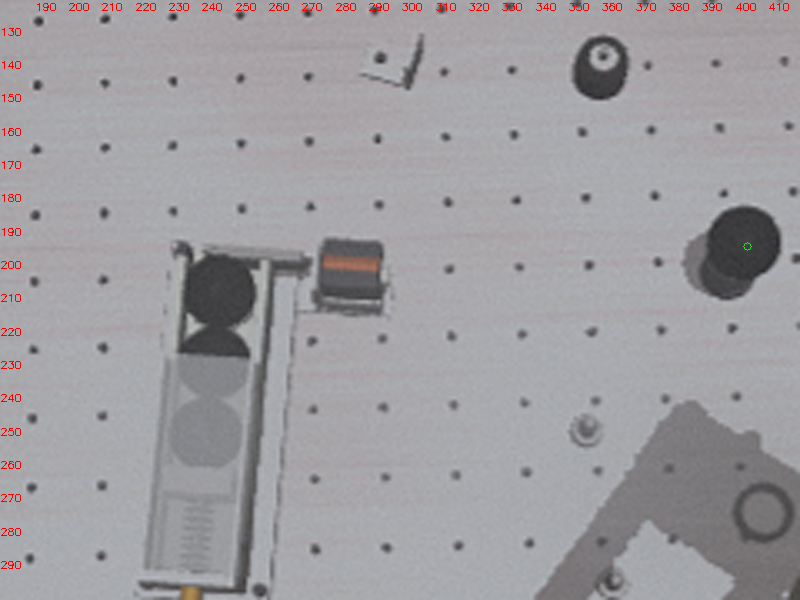

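View pics/fz.png

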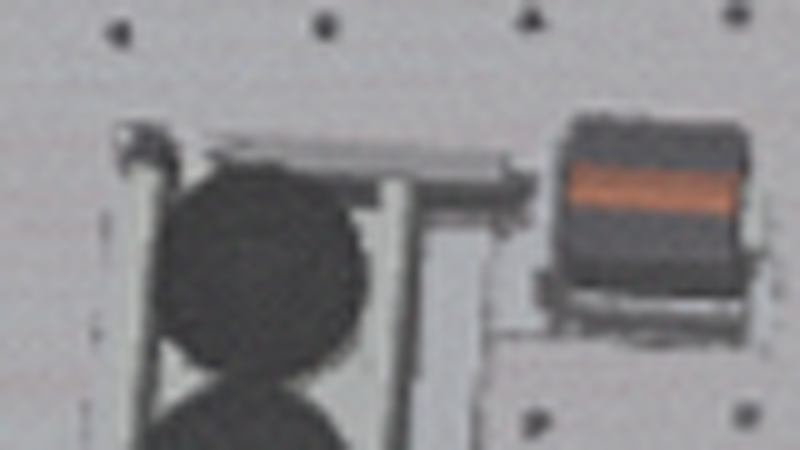

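The final pictures show the blade spanning the outlet with its nose at (241,195), and the leading ball resting behind it at (246,207). The spare sits on the cup at (424,261) in the side view and (400,194) in the top view, and the gripper is clear.

```bash
python3 - <<'E'
from rig import r
print(r.sign_off())
E
```

```text
the job is handed in; nothing more can be done
None
```

I closed the shutter, set the spare ball in the white cup and handed the job in at about 29.7 s of the 58 s. No verdict was reported.

- **Shutter:** I pushed the leading ball back with the shut fingertips until the row stopped moving. The highest force I read was about 11.5 N; readings come only at the end of each move, so a brief higher peak could have gone unseen. The first pushes slid up the ball, so I backed off twice, restarted lower and pushed further. The last top view shows the blade about 23 mm further across than at the start, spanning the outlet with the row resting behind it.
- **Spare ball:** I lifted it from the rubber ring at a 30 N grip setting and lowered it until it touched the cup at about 5 N. I then opened the fingers slowly and lifted away. The last side and top views show it centred on the cup.
- **Everything else:** the bystanders in the last crops stand where they were. The caliper, the tape roll and part of the screwdriver were outside those crops and I did not check them, but the arm never went near them. The gripper is open and clear.

**Disagreements:**
- The two cameras differed by 3 to 5 mm. I worked from touch and from distances measured within one picture.
- When I eased off, the touch readings put the ball only about 3 mm further back than at the start, not 5 mm. I relied on the top view, which shows the blade shut.

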